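# Load pressure sensors and crank the tray into the test chamber

### The job

Take the yellow tape measure off the rails in front of the white test chamber and put it in the dark tool tray, and stand every pressure sensor from the black mat upright in the yellow feed tray. Then turn the red-handled crank clockwise, seen from above, until the tray is fully home in the chamber (use the crank; do not shove the tray itself), and after that press the green start button all the way down. Leave everything else on the bench where it is.

Things in the scene. Friction and masses are not known exactly. Their poses are not given: they have to be found in the camera images.
- sensor1: pressure sensor, about 180 g: a brass foot disc (44 mm across, 14 mm high) under a steel cylinder (30 mm across, from 14 to 54 mm height) with a blue band and a small black plug (14 mm across, 8 mm high) on top. Origin: centre of the underside; z points up out of the plug when it stands. One of up to four alike; None if absent
- sensor2: pressure sensor, about 180 g: a brass foot disc (44 mm across, 14 mm high) under a steel cylinder (30 mm across, from 14 to 54 mm height) with a blue band and a small black plug (14 mm across, 8 mm high) on top. Origin: centre of the underside; z points up out of the plug when it stands. One of up to four alike; None if absent
- sensor3: pressure sensor, about 180 g: a brass foot disc (44 mm across, 14 mm high) under a steel cylinder (30 mm across, from 14 to 54 mm height) with a blue band and a small black plug (14 mm across, 8 mm high) on top. Origin: centre of the underside; z points up out of the plug when it stands. One of up to four alike; None if absent
- sensor4: pressure sensor, about 180 g: a brass foot disc (44 mm across, 14 mm high) under a steel cylinder (30 mm across, from 14 to 54 mm height) with a blue band and a small black plug (14 mm across, 8 mm high) on top. Origin: centre of the underside; z points up out of the plug when it stands. One of up to four alike; None if absent
- mat: flat black rubber mat 250 x 250 x 4 mm, fixed; the sensors stand on it at the start. Origin: centre of the underside
- tape: tape measure, yellow block with black round faces, 38 mm (its x) x 64 mm (its y) x 58 mm high, about 220 g, left standing on the rail bed between feed tray and chamber mouth. Origin: centre of the underside
- tool_tray: dark steel open tray, fixed, outside 160 (x) x 180 (y) x 30 mm high, walls and floor 4 mm. Origin: centre of the underside
- tray (a point): centre of the inner floor of the yellow feed tray. The tray is open-topped, outside 150 x 150 mm, inside 140 x 140 mm, walls rise 25 mm above this floor; x points along the rails towards the chamber, z up. The rails' bed (150 mm wide) has its top 9 mm below this floor
- mouth (a point): middle of the test chamber's open mouth, on the top of the rail bed (20 mm above the bench); x points into the chamber. The chamber is a white box 200 mm wide, reaching 114 mm above the bench and 162 mm deep from here, with a clear roof
- carriage: the yellow feed tray itself; origin: centre of its underside, 5 mm below point tray. It slides along x, geared to the crank, 125 mm a turn, 312 mm in all; fully home its middle lies 67 mm inside the mouth and its rear wall about level with the mouth; its middle is 245 mm before the mouth when fully out
- crank (a joint): crank angle, rad, growing clockwise seen from above; 0 with the tray fully out, 15.71 (two and a half turns) at the stop with the tray fully home. Stiff: about 10 N at the handle; it stays where it is left
- crank_axis (a point): point on the crank's vertical axis at the height of 125 mm above the bench, over a grey gearbox 90 x 90 mm and 85 mm high
- crank_grip (a point): middle of the red upright paddle handle, fixed on the end of the crank arm, 60 mm from the axis, 12 mm above crank_axis. The paddle is 36 mm along the arm (x of this point, pointing away from the axis), 14 mm thick across it (y) and 50 mm high (25 mm above and below this point); it does not swivel on the arm. The steel arm beneath it is 20 mm wide
- start_top (a point): centre of the top face of the green start button, 30 mm across, on a blue control box 70 x 70 x 50 mm; press down 6 mm, about 5 N; springs back
- start (a joint): button travel, m: 0 up, 0.006 fully down
- spray: bystander, leave alone: blue spray can
- wrench: bystander, leave alone: wrench
- tape_roll: bystander, leave alone: red roll of tape
- jar: bystander, leave alone: amber jar
Things that resemble listed ones, but are neither listed nor needed, are in the scene too. Leave any turquoise look-alike of the sensor3 alone. Leave any turquoise look-alike of the sensor4 alone.

How it is judged:
By the outcome, as a careful person would: the job done as asked, in the order asked, and still so for the second after the job is handed in, with the robot touching nothing.
Of sensor1, sensor2, sensor3, sensor4 only 2 to 4 are there at a start; the rules pass over those that are not, and their reading is None.
At some moment in a run one of tape, sensor1, sensor2, sensor3, sensor4 may be knocked a few centimetres aside while the robot is not near it.
It also fails if it takes over 210 s, if anything falls off the work surface, if the arm or the gripper's body presses on something with over 40 N, if the wrist force passes 120 N, or if a joint passes its speed limit or range.

### The arm

A 7-joint arm with a two-finger parallel gripper is mounted at the origin on the work surface. World frame = base frame: x ahead of the robot, y to its left, z up, the work surface at z = 0. Lengths are in m, angles in rad, forces in N, time in s.
With the tool pointing down it reaches from about 0.425 to 0.925 m from the base axis. Payload 6.8 kg.
Tool frame: the origin (TCP) lies midway between the tips of the shut fingers; the grasp point (between the pads) lies 19 mm behind it (bot.hold_point_z is the distance from the TCP to the grasp point, in m); z points along the fingers, y is the line along which they close (so a half turn about z gives the same grasp; the last joint's range is limited). The gripper opens to 85 mm and grips with 20 to 120 N. Pads are 22 mm wide; open, the fingers measure 114 mm over their backs; the gripper's body (76 mm by 85 mm) begins 54 mm behind the grasp point. The pads swing forward as they close: fully open they stand 13 mm farther back than shut.
Start: joints at [1.124, 0.477, 0.022, 1.555, -0.011, 1.109, -0.083], TCP at [0.224, -0.637, 0.231] pointing down, gripper open.
Joint ranges: [-2.96, 2.96], [-0.34, 2.1], [-1.41, 1.46], [0.24, 2.44], [-1.37, 4.51], [0.17, 1.92], [-2.96, 2.96]. Speed limits (rad/s): [2.39, 2.39, 3.14, 3.14, 3.14, 3.14, 3.14].

### API

Orientations are given as a unit quaternion [w, x, y, z].
In Python, from station import bot gives the robot as it stands. The module is installed in compiled form; this text tells all that it offers.
- The arm moves only by the tool step_arm, never from a script. Its argument "increments" is a list that holds one entry, the list of rows, each a list of 7 numbers: the opening, from -1 (shut) to 1 (fully open), then the shift along the tool's x, y, z in mm, then the turn, a rotation vector about the tool's x, y, z in degrees. In form: [[[grip, x, y, z, ax, ay, az], ...]]. A call has 1 to 10 rows; each row is the pose to reach, as a shift and turn from the pose commanded when the call began, along the tool's axes at that moment; what a row does not reach only later rows make up. A row lasts 1/12 s, in which the tool goes at most 41.7 mm and 7.16 degrees, less where a joint would pass 70% of its speed; a pose out of reach is approached as far as the arm can. A call with a gripper value outside its range is refused whole. The fingers move at their own pace and stop on an object; "force" is the grip in N (left out, the last holds). Time passes only in rows, so rows that repeat a pose let the fingers close. It gives the time, the measured TCP pose, the force, the opening and the grip force at its end, in the units of the state.
- bot.get_obs(): the state, without advancing time (a new reading comes with each control period).
- bot.read_camera(name): name is "scene" or "top" or "wrist"; returns a dict with "image" (400x640x3 uint8, red, green, blue), "camera_matrix" (3x3 intrinsics, pixels), "R" (3x3) and "t" (3): a world point X has camera coordinates R X + t. Camera axes: x right, y down, z forward; pixel columns grow to the right and rows downward; lengths in m; the calibration is good to about 2 mm. The wrist camera is an equidistant fisheye: a pixel r from the principal point sees the ray r / f radians off the axis. A picture is of the moment at which its call begins. There is no depth.
- bot.hand_in(): hands the job in; it is judged then, once.
The state is a dict: "t": time; "q": joint angles; "joint_vel": joint speeds; "joint_torque": joint torques, N m; "eef_pos": TCP position; "tool_rot": TCP orientation; "contact_force": force on the tool from outside, world axes, zero at the start; "torque": the same for the moment, N m; "gripper_width": opening from 0.0 (shut) to 1.0 (fully open); "grasp_force": force on a finger pad.
Only numpy, scipy, OpenCV 4.12 (cv2) and the standard library are available. Lean on these libraries where they do the work, as an engineer would, in place of code of your own. Each camera call takes 0.05 s, during which the arm holds its last target. There are 200 camera calls.

## Working session

There is one attempt and no reset: what is moved stays moved. The work goes in short steps, Python scripts to look and compute and a tool call to move; the robot and the scene stay as the last step left them, time stands still between calls to the robot, and variables do not carry over. Pictures are saved under pics/ and viewed, at most 14 in all, crops included, and the job is handed in when it is done.

Besides the shell and the picture viewer there is one more tool, called after "Emit:" by a JSON object that holds its "fn" and its "kwargs", one argument or row to a line. step_arm: Moves the arm, as the interface text tells. Its arguments: {"type":"object","properties":{"increments":{"type":"array"},"force":{"type":"number"}},"required":["increments"]}

```bash
mkdir -p pics; ls; python3 - <<'E'
from station import bot
import cv2, numpy as np
np.set_printoptions(precision=4,suppress=True)
o=bot.get_obs(); print(o['t'],o['eef_pos'],o['tool_rot'],o['gripper_width'],bot.hold_point_z)
for n in ['scene','top']:
    c=bot.read_camera(n); cv2.imwrite(f'pics/{n}0.png',c['image'][:,:,::-1])
    print(n,c['camera_matrix'],c['R'],c['t'],'pos',-np.array(c['R']).T@c['t'])
E
```

```text
pics
0.0 [ 0.2241 -0.6361  0.2303] [-0.0009  0.9857  0.1686 -0.0002] 1.0035958573062502 0.0187
scene [[434.9592   0.     321.9308]
 [  0.     434.9592 202.4201]
 [  0.       0.       1.    ]] [[-0.9     0.4358  0.0054]
 [ 0.3418  0.7134 -0.6118]
 [-0.2705 -0.5488 -0.791 ]] [ 0.522  -0.1561  1.4797] pos [0.9234 0.696  1.0721]
top [[517.039    0.     325.8241]
 [  0.     517.039  200.2423]
 [  0.       0.       1.    ]] [[ 0.0287 -0.9994 -0.0188]
 [-0.9914 -0.026  -0.1282]
 [ 0.1276  0.0224 -0.9916]] [0.0382 0.5686 1.6043] pos [0.3578 0.0171 1.6644]
```

View pics/scene0.png

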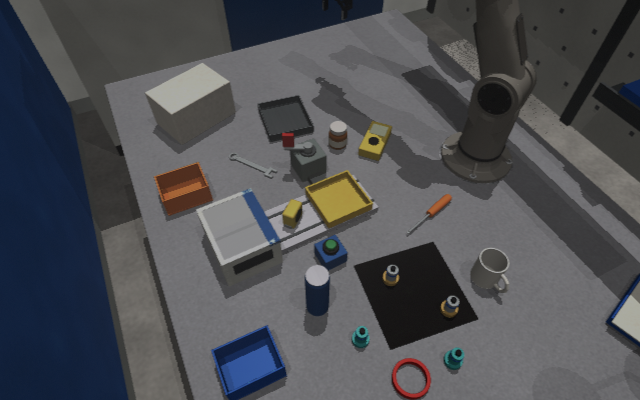

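View pics/top0.png

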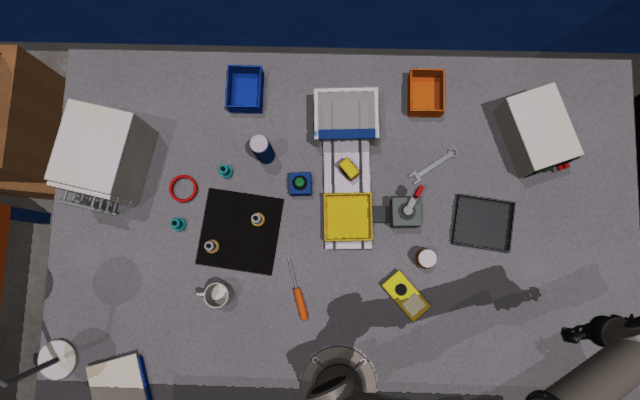

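The scene shows two sensors on the mat: at top (257,219) and (211,246), and at scene (391,275) and (450,307). The turquoise look-alikes are off the mat. The tape is at top (348,169), the crank handle at (419,191), the button at (300,183) and the tool tray at (483,223).

```bash
cat > h.py <<'E'
from station import bot
import cv2, numpy as np
from scipy.spatial.transform import Rotation as Rn
np.set_printoptions(precision=4,suppress=True)
def cam(n): 
    c=bot.read_camera(n); c={k:np.array(v) for k,v in c.items()}; return c
def plane(c,u,v,z):
    d=c['R'].T@np.linalg.solve(c['camera_matrix'],[u,v,1.]); p=-c['R'].T@c['t']
    return p+d*(z-p[2])/d[2]
def proj(c,X):
    x=c['camera_matrix']@(c['R']@np.array(X,float)+c['t']); return x[:2]/x[2]
def tri(c1,uv1,c2,uv2):
    P=[c['camera_matrix']@np.c_[c['R'],c['t']] for c in (c1,c2)]
    x=cv2.triangulatePoints(P[0],P[1],np.array(uv1,float),np.array(uv2,float)).ravel(); return x[:3]/x[3]
def blobs(c,lo,hi,amin=20,roi=None):
    h=cv2.cvtColor(c['image'],cv2.COLOR_RGB2HSV); m=cv2.inRange(h,np.array(lo),np.array(hi))
    if roi: k=np.zeros_like(m); k[roi[1]:roi[3],roi[0]:roi[2]]=1; m=m*k
    cs,_=cv2.findContours(m,cv2.RETR_EXTERNAL,cv2.CHAIN_APPROX_NONE)
    out=[]
    for q in cs:
        a=cv2.contourArea(q)
        if a>=amin: out.append((a,cv2.minAreaRect(q),q))
    return sorted(out,key=lambda t:-t[0])
def crop(c,r,s): return cv2.resize(c['image'][r[1]:r[3],r[0]:r[2],::-1],None,fx=s,fy=s,interpolation=cv2.INTER_CUBIC)
def tool():
    """R of tool, pos"""
    o=bot.get_obs(); q=o['tool_rot']; return Rn.from_quat([q[1],q[2],q[3],q[0]]).as_matrix(),np.array(o['eef_pos'])
def delta(p,yaw=None):
    """shift (mm) in tool axes and rotvec (deg) to reach TCP p pointing down, closing line at yaw (deg, mod 180)"""
    R,x=tool(); d=R.T@(np.array(p)-x)*1000
    if yaw is None: yaw=np.degrees(np.arctan2(R[1,1],R[0,1]))
    best=None
    for k in (0,180):
        a=np.radians(yaw+k); y=np.array([np.cos(a),np.sin(a),0]); z=np.array([0,0,-1.]); T=np.c_[np.cross(y,z),y,z]
        rv=np.degrees(Rn.from_matrix(R.T@T).as_rotvec())
        if best is None or np.linalg.norm(rv)<np.linalg.norm(best): best=rv
    print('shift',d.round(1),'turn',best.round(1),'q7',round(bot.get_obs()['q'][6],2))
E
python3 - <<'E'
from h import *
t,s=cam('top'),cam('scene')
a=crop(t,(190,150,350,260),2.5) # 400x275
b=crop(t,(300,140,460,250),2.5)
d=crop(s,(340,240,500,350),2.5); e=crop(s,(260,120,420,230),2.5)
im=np.vstack([np.hstack([a,b]),np.hstack([d,e])]); cv2.imwrite('pics/c1.png',im)
for n,c in(('top',t),('scene',s)):
  for nm,lo,hi,am in (('yellow',(20,120,80),(34,255,255),40),('red',(0,170,90),(5,255,255),15),('red2',(173,170,60),(180,255,255),15),('green',(45,100,40),(80,255,255),20),('orange',(8,100,80),(20,255,255),8)):
    for A,r,q in blobs(c,lo,hi,am): print(n,nm,A,np.round(r[0],1),np.round(r[1],1),round(r[2],1))
E
```

```text
top yellow 2219.5 [347.6 216.5] [48.3 48.5] 88.5
top yellow 1141.0 [405.5 295.4] [49.6 24.2] 48.8
top yellow 219.0 [348.9 168.3] [21.  11.8] 50.2
top red 537.0 [183. 188.] [26. 26.] 90.0
top red 35.5 [418.5 190.5] [ 4.  11.2] 26.6
top green 68.5 [299.5 181.5] [9. 9.] 90.0
top orange 1586.5 [426.  93.] [48. 36.] 90.0
top orange 1152.5 [  8.5 106. ] [ 17. 122.] 0.0
top orange 443.5 [  5. 253.] [96. 10.] 90.0
top orange 432.5 [ 26.9 186. ] [54.5 10.2] 5.5
top orange 214.5 [300.4 303.9] [32.5  8. ] 76.0
top orange 41.5 [258.6 219.8] [10.8 13.7] 31.0
top orange 39.0 [213.4 246.5] [10.1 13.8] 15.3
scene yellow 1914.0 [338.4 195.2] [42.5 55.2] 66.3
scene yellow 617.5 [375.7 137.6] [21.5 33.5] 26.6
scene yellow 200.0 [291.7 208.6] [12.4 19.8] 30.3
scene red 1095.0 [411. 378.] [39.6 35.4] 45.0
scene red 18.5 [287. 134.] [ 2. 10.] 90.0
scene green 66.0 [330.5 244. ] [9.2 9.2] 45.0
scene orange 1782.5 [183. 188.] [41.1 48.7] 71.6
scene orange 184.0 [439.5 204.2] [ 8.  27.9] 49.4
scene orange 50.0 [448.5 308.6] [18.  11.4] 30.3
scene orange 36.5 [390.1 277.9] [16.4 10.3] 17.1
```

View pics/c1.png

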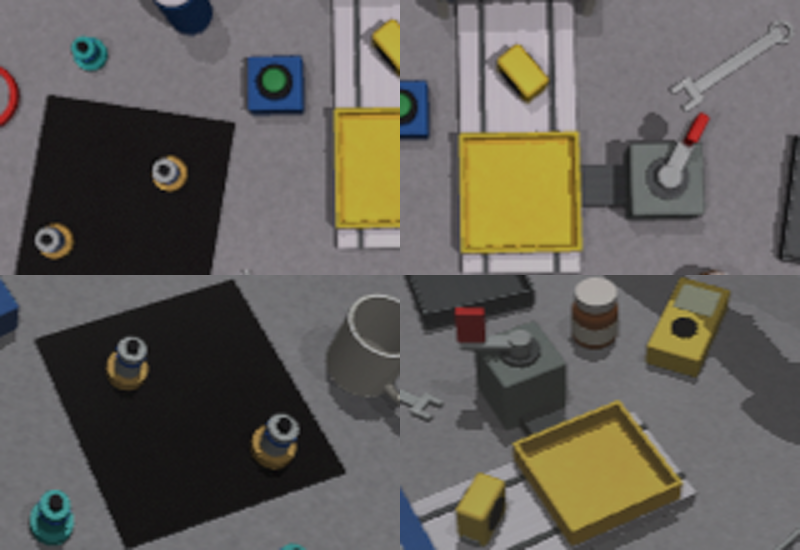

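The crop shows the plugs at top about (255.6,218.4) and (208.4,246), and at scene about (392.4,268) and (453.2,298.4). All four crank, tape and tray features are clear.

```bash
python3 - <<'E'
from h import *
t,s=cam('top'),cam('scene')
for n,a,b in (('s1',(255.6,218.4),(392.4,268)),('s2',(208.4,246),(453.2,298.4))):
    print(n,tri(t,a,s,b),plane(t,*a,.066),plane(s,*b,.066))
print('button',tri(t,(299.5,181.5),s,(330.5,244)))
(A,r,q)=blobs(t,(20,120,80),(34,255,255),40,(300,150,400,185))[0]
box=cv2.boxPoints(r); W=np.array([plane(t,*p,.078)[:2] for p in box]); print('tape top',W.mean(0),W,[np.linalg.norm(W[i]-W[i-1]) for i in range(4)])
e=W[1]-W[0]; e2=W[2]-W[1]; print(np.degrees(np.arctan2(e[1],e[0])),np.degrees(np.arctan2(e2[1],e2[0])))
(A,r,q)=blobs(s,(20,120,80),(34,255,255),40,(270,190,310,230))[0]; print(plane(s,*r[0],.06))
(A,r,q)=blobs(t,(20,120,80),(34,255,255),1000,(300,180,400,260))[0]
W=np.array([plane(t,*p,.050)[:2] for p in cv2.boxPoints(r)]); print('tray rim z~.054',W.mean(0),W)
print('grip', plane(t,418.5,190.5,.162), tri(t,(418.5,190.5),s,(288,133)))
# crank hub: crop b (670,177)/2.5+(300,140)
hub=((670-400)/2.5+300,177/2.5+140); print('hub',plane(t,*hub,.13), 'scene',tri(t,hub,s,((520-400)/2.5+260,(338-275)/2.5+120)))
# tool tray rim
print('ttray',[plane(t,*p,.03)[:2] for p in ((457,194),(515,199),(508,251),(451,244))])
# red points in scene
print([ (x[1][0],x[1][1]) for x in blobs(s,(0,120,60),(8,255,255),10,(270,120,310,160))],[ (x[1][0],x[1][1]) for x in blobs(s,(170,120,60),(180,255,255),10,(270,120,310,160))])
print(proj(t,[.224,-.636,.23]))
E
```

```text
s1 [0.5026 0.2706 0.0571] [0.5009 0.27   0.066 ] [0.5075 0.2733 0.066 ]
s2 [0.4121 0.4128 0.0617] [0.4112 0.4125 0.066 ] [0.4155 0.4131 0.066 ]
button [0.6207 0.1372 0.0665]
tape top [ 0.6644 -0.0161] [[ 0.6771  0.0193]
 [ 0.7018 -0.0084]
 [ 0.6517 -0.0514]
 [ 0.6272 -0.0238]] [np.float64(0.06594163298124593), np.float64(0.03706923492071488), np.float64(0.06604776280222571), np.float64(0.03689879269941207)]
-48.24935403528367 -139.3814609480828
[ 0.6665 -0.0237  0.06  ]
tray rim z~.054 [ 0.5165 -0.0162] [[ 0.5883  0.0639]
 [ 0.5964 -0.0887]
 [ 0.4448 -0.0954]
 [ 0.4366  0.0554]]
grip [ 0.5871 -0.2195  0.162 ] [ 0.5878 -0.2201  0.1595]
hub [ 0.5301 -0.1937  0.13  ] scene [ 0.5331 -0.1973  0.105 ]
ttray [array([ 0.5991, -0.3622]), array([ 0.5879, -0.5449]), array([ 0.4232, -0.5202]), array([ 0.4401, -0.3429])]
[((287.5, 139.5), (13.0, 11.0))] []
[577.1364 324.2606]
```

```bash
python3 - <<'E'
from h import *
R,x=tool(); print(R,x)
delta([.664,-.016,.20],-48.5)
E
```

```text
[[ 0.9432  0.3323 -0.0003]
 [ 0.3323 -0.9432  0.0006]
 [-0.0001 -0.0006 -1.    ]] [ 0.2243 -0.6365  0.231 ]
shift [ 620.9 -439.    31.2] turn [ -0.   -0.  -22.1] q7 -0.08
```

Emit:
{"fn": "step_arm", "kwargs": {
  "increments": [
    [[1, 620.9, -439, 31.2, 0, 0, -22], [1, 620.9, -439, 31.2, 0, 0, -22], [1, 620.9, -439, 31.2, 0, 0, -22], [1, 620.9, -439, 31.2, 0, 0, -22], [1, 620.9, -439, 31.2, 0, 0, -22], [1, 620.9, -439, 31.2, 0, 0, -22], [1, 620.9, -439, 31.2, 0, 0, -22], [1, 620.9, -439, 31.2, 0, 0, -22], [1, 620.9, -439, 31.2, 0, 0, -22], [1, 620.9, -439, 31.2, 0, 0, -22]]
  ]
}}

```text
t: 1.13
eef_pos: [0.4659, -0.2953, 0.2144]
tool_rot: [0.0, 0.935, 0.353, 0.0]
contact_force: [0.9, -0.6, 0.2]
gripper_width: 0.999
grasp_force: 0.0
```

```bash
python3 - <<'E'
from h import *
R,x=tool(); print(x)
delta([.664,-.016,.13],-48.5)
E
```

```text
[ 0.4659 -0.2953  0.2144]
shift [333.3 -78.6  84.4] turn [ 0.  -0.  -0.1] q7 -0.47
```

Emit:
{"fn": "step_arm", "kwargs": {
  "increments": [
    [[1, 330, -75, 14, 0, 0, 0], [1, 330, -75, 14, 0, 0, 0], [1, 330, -75, 14, 0, 0, 0], [1, 330, -75, 14, 0, 0, 0], [1, 330, -75, 14, 0, 0, 0], [1, 330, -75, 14, 0, 0, 0], [1, 330, -75, 14, 0, 0, 0], [1, 330, -75, 14, 0, 0, 0], [1, 330, -75, 14, 0, 0, 0], [1, 330, -75, 14, 0, 0, 0]]
  ]
}}

```text
t: 1.97
eef_pos: [0.664, -0.0176, 0.1997]
tool_rot: [-0.001, 0.934, 0.356, 0.0]
contact_force: [-0.1, -0.6, -0.7]
gripper_width: 1.002
grasp_force: 0.0
```

```bash
python3 - <<'E'
from h import *
R,x=tool(); print(x,bot.get_obs()['joint_vel'])
w=cam('wrist'); cv2.imwrite('pics/w1.png',w['image'][:,:,::-1]); print(w['camera_matrix'])
t=cam('top')
(A,r,q)=blobs(t,(20,120,80),(34,255,255),40,(300,140,400,185))[0]; print(A,r,plane(t,*r[0],.078))
delta([.664,-.016,.036],-48.5)
E
```

```text
[ 0.664  -0.0176  0.1997] [ 0.0555 -0.0284  0.057   0.0397  0.0128  0.0059  0.0208]
[[309.7069   0.     321.3179]
 [  0.     309.7069 198.8216]
 [  0.       0.       1.    ]]Traceback (most recent call last):
  File "<stdin>", line 5, in <module>
IndexError: list index out of range
```

View pics/w1.png

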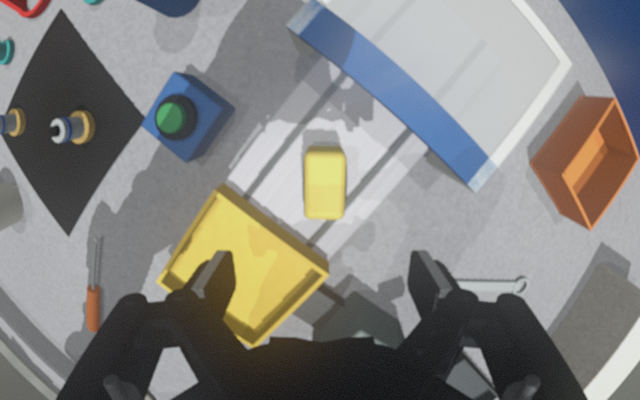

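The wrist view shows the tape at (325,183), squared up with the fingers, between the fingertips (at about 225 and 420).

```bash
cat >> h.py <<'E'
def wplane(c,u,v,z):
    K=c['camera_matrix']; a=np.array([(u-K[0,2])/K[0,0],(v-K[1,2])/K[1,1]]); th=np.linalg.norm(a)
    d=c['R'].T@np.r_[np.sin(th)*a/max(th,1e-9),np.cos(th)]; p=-c['R'].T@c['t']; return p+d*(z-p[2])/d[2]
E
python3 - <<'E'
from h import *
w=cam('wrist')
for A,r,q in blobs(w,(20,100,80),(34,255,255),300,(240,120,400,230)): print(A,r,[wplane(w,*p,.078) for p in cv2.boxPoints(r)],wplane(w,*r[0],.078))
delta([.664,-.016,.036],-48.5)
E
```

```text
2603.0 ((319.9999694824219, 178.49996948242188), (39.99999237060547, 68.99998474121094), 0.0) [array([ 0.6366, -0.0213,  0.078 ]), array([0.6841, 0.0192, 0.078 ]), array([ 0.7068, -0.0065,  0.078 ]), array([ 0.6606, -0.0485,  0.078 ])] [ 0.6726 -0.0138  0.078 ]
740.5 ((262.5, 212.0), (45.0, 34.0), 0.0) [array([0.5863, 0.0109, 0.078 ]), array([0.6133, 0.0309, 0.078 ]), array([ 0.6407, -0.0003,  0.078 ]), array([ 0.6153, -0.021 ,  0.078 ])] [0.6144 0.0051 0.078 ]
shift [  7.   -5.3 164. ] turn [ 0.   0.1 -0.2] q7 -1.04
```

Emit:
{"fn": "step_arm", "kwargs": {
  "increments": [
    [[1, 10, -4, 40, 0, 0, 0], [1, 10, -4, 80, 0, 0, 0], [1, 10, -4, 115, 0, 0, 0], [1, 10, -4, 140, 0, 0, 0], [1, 10, -4, 155, 0, 0, 0], [1, 10, -4, 164, 0, 0, 0], [1, 10, -4, 164, 0, 0, 0], [1, 10, -4, 164, 0, 0, 0]]
  ]
}}

```text
t: 2.78
eef_pos: [0.6686, -0.0135, 0.0374]
tool_rot: [0.0, 0.936, 0.353, 0.001]
contact_force: [0.2, -0.2, -0.3]
gripper_width: 1.002
grasp_force: 0.0
```

Emit:
{"fn": "step_arm", "kwargs": {
  "increments": [
    [[-1, 0, 0, 0, 0, 0, 0], [-1, 0, 0, 0, 0, 0, 0], [-1, 0, 0, 0, 0, 0, 0], [-1, 0, 0, 0, 0, 0, 0], [-1, 0, 0, 0, 0, 0, 0], [-1, 0, 0, 0, 0, 0, 0], [-1, 0, 0, 0, 0, 0, 0], [-1, 0, 0, 0, 0, 0, 0]]
  ],
  "force": 45
}}

```text
t: 3.45
eef_pos: [0.6688, -0.0129, 0.0375]
tool_rot: [0.0, 0.935, 0.354, 0.001]
contact_force: [-0.2, -0.6, 5.7]
gripper_width: 0.44
grasp_force: 46.1
```

Emit:
{"fn": "step_arm", "kwargs": {
  "increments": [
    [[-1, 0, 0, 0, 0, 0, 0], [-1, 0, 0, -20, 0, 0, 0], [-1, 0, 0, -50, 0, 0, 0], [-1, 0, 0, -80, 0, 0, 0], [-1, 0, 0, -110, 0, 0, 0], [-1, 0, 0, -140, 0, 0, 0], [-1, 0, 0, -170, 0, 0, 0], [-1, 0, 0, -190, 0, 0, 0], [-1, 0, 0, -190, 0, 0, 0], [-1, 0, 0, -190, 0, 0, 0]]
  ]
}}

```text
t: 4.28
eef_pos: [0.668, -0.0128, 0.2268]
tool_rot: [0.0, 0.935, 0.354, 0.001]
contact_force: [0.1, -0.2, -3.0]
gripper_width: 0.44
grasp_force: 45.7
```

```bash
python3 - <<'E'
from h import *
o=bot.get_obs(); print(o['eef_pos'],o['gripper_width'],o['grasp_force'],o['q'])
delta([.5126,-.4425,.215],-48.5-30)
delta([.5126,-.4425,.215],-97)
E
```

```text
[ 0.668  -0.0128  0.2268] 0.4398732370601048 45.74102818965912 [ 0.1449  0.4888 -0.3108  1.5609  0.1608  1.1157 -1.0505]
shift [-400.8  219.5   11.6] turn [ 0.  -0.1 29.9] q7 -1.05
shift [-400.8  219.5   11.6] turn [ 0.  -0.1 48.4] q7 -1.05
```

Emit:
{"fn": "step_arm", "kwargs": {
  "increments": [
    [[-1, -401, 219.5, 0, 0, 0, 48], [-1, -401, 219.5, 0, 0, 0, 48], [-1, -401, 219.5, 0, 0, 0, 48], [-1, -401, 219.5, 0, 0, 0, 48], [-1, -401, 219.5, 0, 0, 0, 48], [-1, -401, 219.5, 0, 0, 0, 48], [-1, -401, 219.5, 0, 0, 0, 48], [-1, -401, 219.5, 0, 0, 0, 48], [-1, -401, 219.5, 0, 0, 0, 48], [-1, -401, 219.5, 0, 0, 0, 48]]
  ]
}}

```text
t: 5.12
eef_pos: [0.5238, -0.4056, 0.2235]
tool_rot: [-0.001, 0.998, -0.057, -0.002]
contact_force: [0.1, 0.3, -2.1]
gripper_width: 0.443
grasp_force: 45.7
```

Emit:
{"fn": "step_arm", "kwargs": {
  "increments": [
    [[-1, 0, 0, 0, 0, 0, 0], [-1, 0, 0, 0, 0, 0, 0], [-1, 0, 0, 0, 0, 0, 0]]
  ]
}}

```text
t: 5.37
eef_pos: [0.5251, -0.4037, 0.2238]
tool_rot: [-0.001, 0.998, -0.058, -0.002]
contact_force: [1.4, 1.8, -2.3]
gripper_width: 0.436
grasp_force: 46.0
```

```bash
python3 - <<'E'
from h import *
o=bot.get_obs(); print(o['eef_pos'],o['gripper_width'],o['grasp_force'],o['q'])
delta([.5126,-.4425,.024],-97)
w=cam('wrist'); cv2.imwrite('pics/w2.png',w['image'][:,:,::-1])
E
```

```text
[ 0.5251 -0.4037  0.2238] 0.4359431029705953 45.963099002838135 [ 0.5863  0.4655 -0.0345  1.5896  0.0167  1.0907 -1.1386]
shift [ -7.3  40.4 199.8] turn [-0.1  0.2  0.4] q7 -1.14
```

View pics/w2.png

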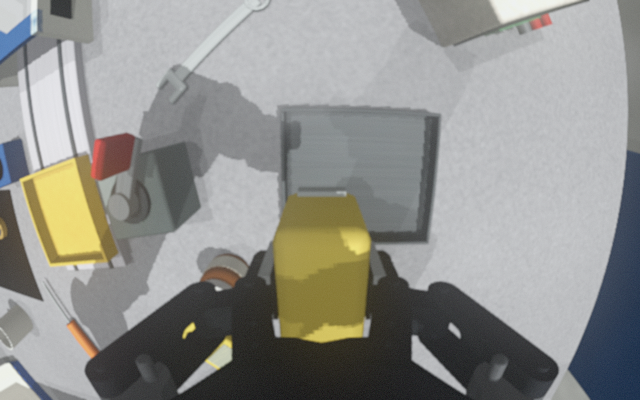

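The wrist view shows the held tape above the tool tray (rim corners about (282,107), (440,113) and (428,241)). I lower it in.

Emit:
{"fn": "step_arm", "kwargs": {
  "increments": [
    [[-1, -7, 40, 0, 0, 0, 0], [-1, -7, 40, 40, 0, 0, 0], [-1, -7, 40, 80, 0, 0, 0], [-1, -7, 40, 120, 0, 0, 0], [-1, -7, 40, 150, 0, 0, 0], [-1, -7, 40, 175, 0, 0, 0], [-1, -7, 40, 190, 0, 0, 0], [-1, -7, 40, 198, 0, 0, 0], [-1, -7, 40, 200, 0, 0, 0], [-1, -7, 40, 200, 0, 0, 0]]
  ]
}}

```text
t: 6.25
eef_pos: [0.5154, -0.4434, 0.0268]
tool_rot: [0.0, 0.998, -0.057, 0.0]
contact_force: [0.2, -0.1, -2.3]
gripper_width: 0.439
grasp_force: 46.2
```

```bash
python3 - <<'E'
from h import *
o=bot.get_obs(); print(o['eef_pos'],o['contact_force'])
delta([.5126,-.4425,.021],-97)
E
```

```text
[ 0.5154 -0.4434  0.0268] [ 0.2002 -0.1201 -2.2827]
shift [-2.9 -0.5  5.8] turn [ 0.  -0.1  0.5] q7 -1.09
```

Emit:
{"fn": "step_arm", "kwargs": {
  "increments": [
    [[-1, 0, 0, 3, 0, 0, 0], [-1, 0, 0, 5, 0, 0, 0], [-1, 0, 0, 5, 0, 0, 0], [0.4, 0, 0, 5, 0, 0, 0], [0.4, 0, 0, 5, 0, 0, 0], [0.4, 0, 0, 5, 0, 0, 0], [0.4, 0, 0, 5, 0, 0, 0]]
  ]
}}

```text
t: 6.83
eef_pos: [0.5148, -0.4439, 0.0217]
tool_rot: [0.0, 0.998, -0.058, 0.0]
contact_force: [0.5, -0.4, -0.6]
gripper_width: 0.701
grasp_force: 0.0
```

Emit:
{"fn": "step_arm", "kwargs": {
  "increments": [
    [[0.4, 0, 0, -20, 0, 0, 0], [0.4, 0, 0, -60, 0, 0, 0], [0.4, 0, 0, -100, 0, 0, 0], [0.4, 0, 0, -140, 0, 0, 0], [0.4, 0, 0, -180, 0, 0, 0], [0.4, 0, 0, -210, 0, 0, 0], [0.4, 0, 0, -210, 0, 0, 0], [0.4, 0, 0, -210, 0, 0, 0]]
  ]
}}

```text
t: 7.5
eef_pos: [0.5155, -0.4444, 0.2341]
tool_rot: [0.001, 0.998, -0.058, 0.002]
contact_force: [0.1, -0.3, -1.2]
gripper_width: 0.696
grasp_force: 0.0
```

```bash
python3 - <<'E'
from h import *
o=bot.get_obs(); print(o['eef_pos'],o['contact_force'],o['gripper_width'],o['q'])
w=cam('wrist');t=cam('top');s=cam('scene')
cv2.imwrite('pics/p3.png',np.vstack([np.hstack([crop(t,(190,150,350,260),2.5),crop(s,(340,240,500,350),2.5)]),np.hstack([crop(w,(220,60,460,225),1.667),crop(t,(350,140,510,250),2.5)])]))
delta([.504,.271,.23],87)
delta([.504,.271,.23],2)
E
```

```text
[ 0.5155 -0.4444  0.2341] [ 0.0664 -0.3306 -1.2032] 0.695580202440491 [ 0.6355  0.4819 -0.0224  1.5395  0.0117  1.1151 -1.0754]
shift [ -91.5 -708.1    0.8] turn [-0.1  0.1 -3.6] q7 -1.08
shift [ -91.5 -708.1    0.8] turn [ 0.   0.2 81.4] q7 -1.08
```

View pics/p3.png

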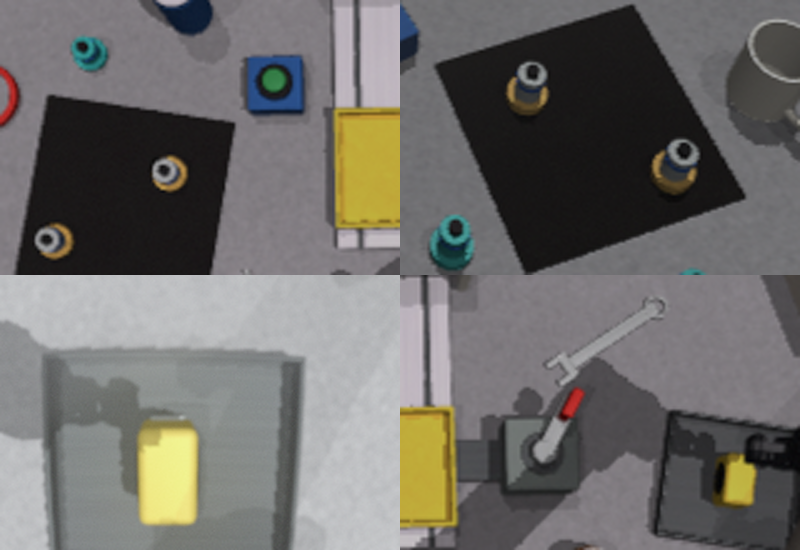

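The tape stands in the tool tray, and both sensors are unchanged. Next is sensor 1.

Emit:
{"fn": "step_arm", "kwargs": {
  "increments": [
    [[0.6, -91.5, -708, 0, 0, 0, -3], [0.6, -91.5, -708, 0, 0, 0, -3], [0.6, -91.5, -708, 0, 0, 0, -3], [0.6, -91.5, -708, 0, 0, 0, -3], [0.6, -91.5, -708, 0, 0, 0, -3], [0.6, -91.5, -708, 0, 0, 0, -3], [0.6, -91.5, -708, 0, 0, 0, -3], [0.6, -91.5, -708, 0, 0, 0, -3], [0.6, -91.5, -708, 0, 0, 0, -3], [0.6, -91.5, -708, 0, 0, 0, -3]]
  ]
}}

```text
t: 8.48
eef_pos: [0.5075, -0.0251, 0.2298]
tool_rot: [0.0, 1.0, -0.031, -0.001]
contact_force: [0.7, 0.4, 0.5]
gripper_width: 0.796
grasp_force: 0.0
```

```bash
python3 - <<'E'
from h import *
delta([.504,.271,.2],87)
E
```

```text
shift [ -21.9 -295.3   29.8] turn [ 0.   0.2 -0.6] q7 -1.76
```

Emit:
{"fn": "step_arm", "kwargs": {
  "increments": [
    [[0.6, -22, -290, 20, 0, 0, 0], [0.6, -22, -290, 20, 0, 0, 0], [0.6, -22, -290, 20, 0, 0, 0], [0.6, -22, -290, 20, 0, 0, 0], [0.6, -22, -290, 20, 0, 0, 0], [0.6, -22, -290, 20, 0, 0, 0], [0.6, -22, -290, 20, 0, 0, 0], [0.6, -22, -290, 20, 0, 0, 0], [0.6, -22, -290, 20, 0, 0, 0], [0.6, -22, -290, 20, 0, 0, 0]]
  ]
}}

```text
t: 9.32
eef_pos: [0.5044, 0.2629, 0.2097]
tool_rot: [0.001, 1.0, -0.031, -0.001]
contact_force: [0.4, -0.6, 0.6]
gripper_width: 0.802
grasp_force: 0.0
```

Emit:
{"fn": "step_arm", "kwargs": {
  "increments": [
    [[0.6, 0, 0, 0, 0, 0, 0], [0.6, 0, 0, 0, 0, 0, 0]]
  ]
}}

```text
t: 9.48
eef_pos: [0.5054, 0.2618, 0.2108]
tool_rot: [0.001, 0.999, -0.033, -0.0]
contact_force: [-0.3, -0.8, 0.3]
gripper_width: 0.8
grasp_force: 0.0
```

```bash
python3 - <<'E'
from h import *
R,x=tool(); print(x)
w=cam('wrist'); cv2.imwrite('pics/w4.png',w['image'][:,:,::-1])
delta([.504,.271,.1],87)
for A,r,q in blobs(w,(8,80,60),(22,255,255),30): print(A,r, wplane(w,*r[0],.018))
E
```

```text
[0.5054 0.2618 0.2108]
shift [ -2.1  -8.9 111. ] turn [ 0.   0.  -0.7] q7 -2.36
1654.5 ((565.043212890625, 174.99017333984375), (59.42435836791992, 140.1612548828125), 32.195735931396484) [ 0.4917 -0.0802  0.018 ]
1194.0 ((496.3251037597656, 160.92999267578125), (12.702457427978516, 126.0533218383789), 1.0912162065505981) [0.5136 0.0465 0.018 ]
457.0 ((312.1837463378906, 169.85055541992188), (41.291194915771484, 31.601295471191406), 8.365885734558105) [0.5132 0.2716 0.018 ]
404.5 ((208.90138244628906, 248.06301879882812), (33.902679443359375, 27.09253692626953), 38.990997314453125) [0.424 0.409 0.018]
299.0 ((627.3082885742188, 229.10708618164062), (14.028582572937012, 33.785221099853516), 22.166345596313477) [ 0.3845 -0.2922  0.018 ]
165.5 ((24.953292846679688, 326.2249450683594), (38.0, 5.941176414489746), 61.927513122558594) [0.215  0.9731 0.018 ]
```

View pics/w4.png

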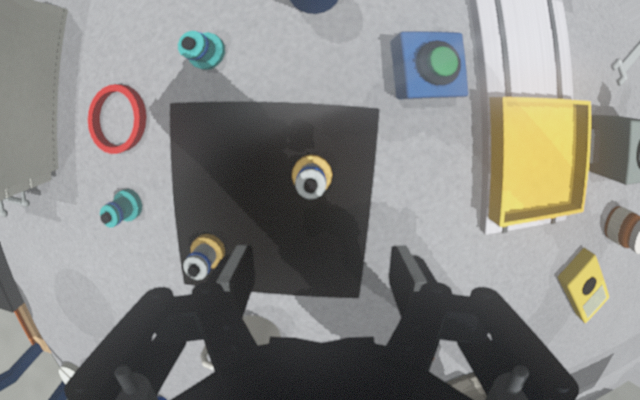

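```bash
python3 - <<'E'
from h import *
w=cam('wrist')
for p in ((310.5,185),(196.5,268)): print(wplane(w,*p,.066))
for p in ((312,177),(206,252)): print(wplane(w,*p,.018))
delta([.505,.271,.025],87)
E
```

```text
[0.5083 0.2726 0.066 ]
[0.4218 0.4087 0.066 ]
[0.5052 0.2727 0.018 ]
[0.4185 0.4147 0.018 ]
shift [ -1.   -8.7 186.2] turn [ 0.  -0.  -0.7] q7 -2.36
```

The wrist view confirms sensor 1 at (311,180) and sensor 2 at (203,258). Descending on sensor 1.

Emit:
{"fn": "step_arm", "kwargs": {
  "increments": [
    [[0.6, -1, -9, 30, 0, 0, 0], [0.6, -1, -9, 70, 0, 0, 0], [0.6, -1, -9, 105, 0, 0, 0], [0.6, -1, -9, 135, 0, 0, 0], [0.6, -1, -9, 160, 0, 0, 0], [0.6, -1, -9, 178, 0, 0, 0], [0.6, -1, -9, 185, 0, 0, 0], [0.6, -1, -9, 185, 0, 0, 0], [0.6, -1, -9, 185, 0, 0, 0]]
  ]
}}

```text
t: 10.33
eef_pos: [0.5052, 0.2728, 0.0269]
tool_rot: [-0.0, 1.0, -0.032, 0.0]
contact_force: [0.8, -0.2, 1.0]
gripper_width: 0.799
grasp_force: 0.0
```

Emit:
{"fn": "step_arm", "kwargs": {
  "increments": [
    [[-1, 0, 0, 0, 0, 0, 0], [-1, 0, 0, 0, 0, 0, 0], [-1, 0, 0, 0, 0, 0, 0], [-1, 0, 0, 0, 0, 0, 0], [-1, 0, 0, 0, 0, 0, 0], [-1, 0, 0, 0, 0, 0, 0], [-1, 0, 0, 0, 0, 0, 0]]
  ],
  "force": 40
}}

```text
t: 10.92
eef_pos: [0.5054, 0.2733, 0.0275]
tool_rot: [-0.0, 1.0, -0.031, 0.001]
contact_force: [0.1, -1.4, 5.5]
gripper_width: 0.339
grasp_force: 39.1
```

Emit:
{"fn": "step_arm", "kwargs": {
  "increments": [
    [[-1, 0, 0, -10, 0, 0, 0], [-1, 0, 0, -40, 0, 0, 0], [-1, 0, 0, -75, 0, 0, 0], [-1, 0, 0, -110, 0, 0, 0], [-1, 0, 0, -140, 0, 0, 0], [-1, 0, 0, -160, 0, 0, 0], [-1, 0, 0, -160, 0, 0, 0], [-1, 0, 0, -160, 0, 0, 0]]
  ]
}}

```text
t: 11.58
eef_pos: [0.5051, 0.2731, 0.1879]
tool_rot: [-0.001, 1.0, -0.031, 0.001]
contact_force: [-0.5, 0.3, -2.2]
gripper_width: 0.337
grasp_force: 39.9
```

```bash
python3 - <<'E'
from h import *
o=bot.get_obs(); print(o['eef_pos'],o['gripper_width'],o['grasp_force'],o['q'])
# tray rim from top & scene & now
w=cam('wrist'); t=cam('top')
cv2.imwrite('pics/w5.png',np.vstack([crop(w,(200,150,440,270),2.5),crop(w,(420,60,660,180),2.5)[:,:600]]) if 0 else w['image'][:,:,::-1])
tc=np.array([.5165,-.0162]); u=np.array([np.cos(.044),np.sin(.044)])
print('slots',tc+.034*u,tc-.034*u)
p=tc+.034*u; delta([p[0],p[1],.185],87+2.5+0)
E
```

```text
[0.5051 0.2731 0.1879] 0.3370959324430979 39.89362299442291 [-0.3112  0.3829 -0.3701  1.8275  0.1667  0.9585 -2.3862]
slots [ 0.5505 -0.0147] [ 0.4825 -0.0177]
shift [ 64.5 283.5   0.6] turn [ 0.1  0.1 -3.1] q7 -2.39
```

View pics/w5.png

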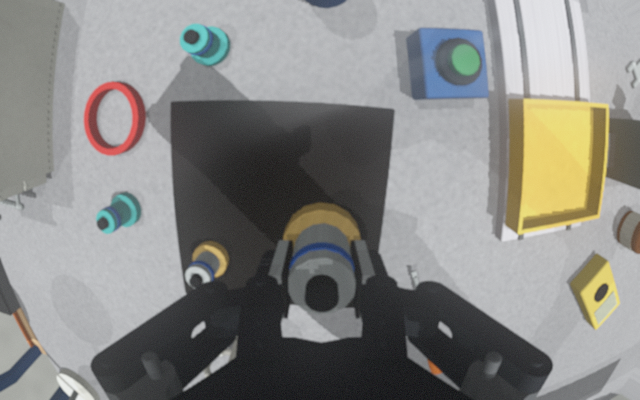

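The sensor is held upright at (322,265). Moving it over the feed tray.

Emit:
{"fn": "step_arm", "kwargs": {
  "increments": [
    [[-1, 64.5, 283.5, 0, 0, 0, -3], [-1, 64.5, 283.5, 0, 0, 0, -3], [-1, 64.5, 283.5, 0, 0, 0, -3], [-1, 64.5, 283.5, 0, 0, 0, -3], [-1, 64.5, 283.5, 0, 0, 0, -3], [-1, 64.5, 283.5, 0, 0, 0, -3], [-1, 64.5, 283.5, 0, 0, 0, -3], [-1, 64.5, 283.5, 0, 0, 0, -3], [-1, 64.5, 283.5, 0, 0, 0, -3], [-1, 64.5, 283.5, 0, 0, 0, -3]]
  ]
}}

```text
t: 12.52
eef_pos: [0.5503, -0.0137, 0.1848]
tool_rot: [-0.0, 1.0, -0.005, -0.001]
contact_force: [-0.6, 0.1, -2.3]
gripper_width: 0.34
grasp_force: 40.0
```

Emit:
{"fn": "step_arm", "kwargs": {
  "increments": [
    [[-1, 0, 0, 0, 0, 0, 0], [-1, 0, 0, 0, 0, 0, 0], [-1, 0, 0, 0, 0, 0, 0]]
  ]
}}

```text
t: 12.77
eef_pos: [0.551, -0.0125, 0.186]
tool_rot: [-0.0, 1.0, -0.004, -0.0]
contact_force: [-0.4, -0.6, -2.1]
gripper_width: 0.339
grasp_force: 40.0
```

```bash
python3 - <<'E'
from h import *
R,x=tool(); print(x)
w=cam('wrist'); cv2.imwrite('pics/w6.png',w['image'][:,:,::-1])
delta([.5505,-.0147,.0535],89.5)
E
```

```text
[ 0.551  -0.0125  0.186 ]
shift [ -0.6   1.9 132.6] turn [-0.  0.  0.] q7 -1.77
```

View pics/w6.png

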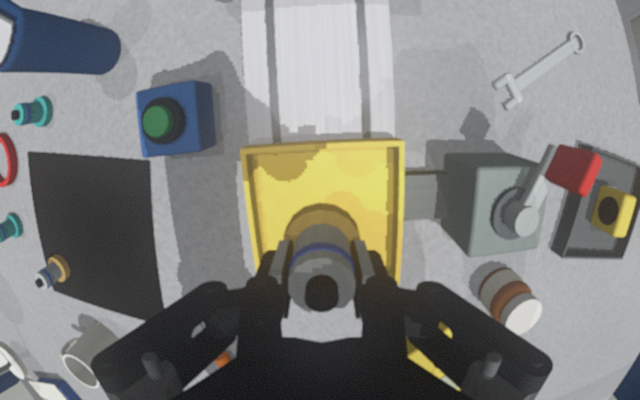

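The tray front corners are at about (244,147) and (404,140), and the held sensor is over it. Checking the tray position from the wrist view.

```bash
python3 - <<'E'
from h import *
w=cam('wrist')
a,b=wplane(w,244,147,.054),wplane(w,404,140,.054); print(a,b,np.linalg.norm(a-b))
n=np.array([a[1]-b[1],-(a[0]-b[0])])/np.linalg.norm(a-b); print('dir',n,'centre',(a+b)[:2]/2-.075*n)
E
```

```text
[0.5931 0.0574 0.054 ] [ 0.5985 -0.0877  0.054 ] 0.14522443992184184
dir [0.9993 0.0373] centre [ 0.5208 -0.0179]
```

Emit:
{"fn": "step_arm", "kwargs": {
  "increments": [
    [[-1, 0, 2.5, 25, 0, 0, 0], [-1, 0, 2.5, 55, 0, 0, 0], [-1, 0, 2.5, 80, 0, 0, 0], [-1, 0, 2.5, 100, 0, 0, 0], [-1, 0, 2.5, 115, 0, 0, 0], [-1, 0, 2.5, 125, 0, 0, 0], [-1, 0, 2.5, 130, 0, 0, 0], [-1, 0, 2.5, 131, 0, 0, 0], [-1, 0, 2.5, 131, 0, 0, 0]]
  ]
}}

```text
t: 13.62
eef_pos: [0.5517, -0.0164, 0.0556]
tool_rot: [-0.0, 1.0, -0.005, 0.0]
contact_force: [-0.4, 0.4, -1.2]
gripper_width: 0.337
grasp_force: 40.1
```

Emit:
{"fn": "step_arm", "kwargs": {
  "increments": [
    [[-1, 0, 0, 2, 0, 0, 0], [-1, 0, 0, 3, 0, 0, 0], [-1, 0, 0, 3, 0, 0, 0]]
  ]
}}

```text
t: 13.87
eef_pos: [0.5516, -0.0166, 0.0527]
tool_rot: [0.0, 1.0, -0.005, 0.001]
contact_force: [-0.1, -0.4, -0.3]
gripper_width: 0.337
grasp_force: 40.1
```

Emit:
{"fn": "step_arm", "kwargs": {
  "increments": [
    [[0.15, 0, 0, 0, 0, 0, 0], [0.15, 0, 0, 0, 0, 0, 0], [0.15, 0, 0, 0, 0, 0, 0], [0.15, 0, 0, 0, 0, 0, 0], [0.15, 0, 0, -10, 0, 0, 0], [0.15, 0, 0, -35, 0, 0, 0], [0.15, 0, 0, -70, 0, 0, 0], [0.15, 0, 0, -110, 0, 0, 0], [0.15, 0, 0, -140, 0, 0, 0], [0.15, 0, 0, -150, 0, 0, 0]]
  ]
}}

```text
t: 14.7
eef_pos: [0.5539, -0.0162, 0.2082]
tool_rot: [-0.0, 1.0, -0.005, 0.004]
contact_force: [1.2, -0.2, 0.6]
gripper_width: 0.573
grasp_force: 0.0
```

```bash
python3 - <<'E'
from h import *
o=bot.get_obs(); print(o['eef_pos'],o['gripper_width'],o['q'])
w=cam('wrist'); t=cam('top')
cv2.imwrite('pics/p7.png',np.vstack([crop(w,(200,100,440,260),2.0),crop(t,(190,150,430,260),2.0)]))
delta([.416,.412,.2],60)
E
```

```text
[ 0.5539 -0.0162  0.2082] 0.573100513436697 [ 0.1504  0.3158 -0.2854  1.8626  0.1073  0.9694 -1.7628]
shift [-141.3 -427.     4.5] turn [-0.1 -0.3 29.4] q7 -1.76
```

View pics/p7.png

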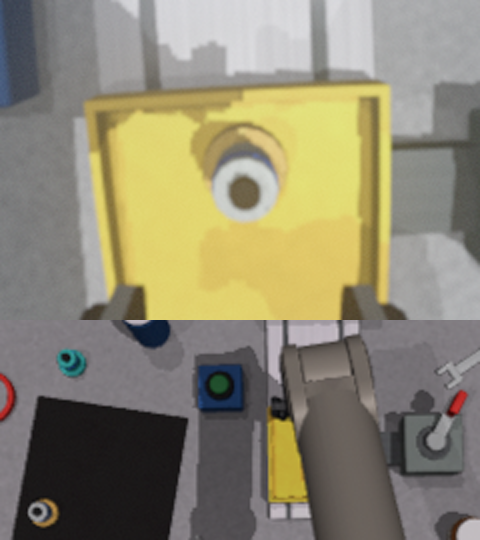

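Sensor 1 stands in the front of the tray, and sensor 2 has not moved. Going to sensor 2.

Emit:
{"fn": "step_arm", "kwargs": {
  "increments": [
    [[0.5, -141, -427, 0, 0, 0, 29], [0.5, -141, -427, 0, 0, 0, 29], [0.5, -141, -427, 0, 0, 0, 29], [0.5, -141, -427, 0, 0, 0, 29], [0.5, -141, -427, 0, 0, 0, 29], [0.5, -141, -427, 0, 0, 0, 29], [0.5, -141, -427, 0, 0, 0, 29], [0.5, -141, -427, 0, 0, 0, 29], [0.5, -141, -427, 0, 0, 0, 29], [0.5, -141, -427, 0, 0, 0, 29]]
  ]
}}

```text
t: 15.63
eef_pos: [0.4307, 0.3552, 0.1997]
tool_rot: [0.001, 0.968, -0.252, -0.003]
contact_force: [0.1, 0.1, 0.7]
gripper_width: 0.748
grasp_force: 0.0
```

Emit:
{"fn": "step_arm", "kwargs": {
  "increments": [
    [[0.5, 0, 0, 0, 0, 0, 0], [0.5, 0, 0, 0, 0, 0, 0]]
  ]
}}

```text
t: 15.8
eef_pos: [0.4313, 0.3536, 0.1998]
tool_rot: [0.002, 0.968, -0.252, -0.001]
contact_force: [0.3, -0.3, -0.0]
gripper_width: 0.751
grasp_force: 0.0
```

```bash
python3 - <<'E'
from h import *
o=bot.get_obs(); print(o['eef_pos'],o['gripper_width'],o['q'])
w=cam('wrist'); cv2.imwrite('pics/w8.png',crop(w,(160,80,480,320),1.5))
delta([.416,.412,.027],60)
h=w['image'];
for A,r,q in blobs(w,(8,80,60),(22,255,255),100,(200,80,440,300)): print(A,r, wplane(w,*r[0],.018),cv2.minEnclosingCircle(q))
E
```

```text
[0.4313 0.3536 0.1998] 0.7512816432730587 [-0.6301  0.3311 -0.2071  1.8575  0.0803  0.9658 -2.9527]
shift [-44.4 -45.5 172.8] turn [0.3 0.1 0.5] q7 -2.95
457.5 ((282.07989501953125, 207.9493408203125), (39.83704376220703, 30.823471069335938), 18.970407485961914) [0.4229 0.4085 0.018 ] ((280.8365478515625, 212.35577392578125), 20.3730411529541)
```

View pics/w8.png

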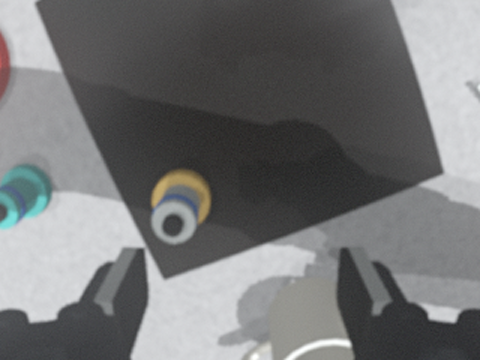

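Sensor 2 is at crop (178,205). The mug lies close by, and the last joint is at its limit, so I'll grasp with another yaw. Checking the mug clearance first.

```bash
python3 - <<'E'
from h import *
t=cam('top');
for z in (.0,.09): print([plane(t,*p,z)[:2] for p in ((216,295),(204,295),(216,282),(229,295),(197,293))])
w=cam('wrist'); print('plug',wplane(w,160+173/1.5,80+223/1.5,.066),'foot',wplane(w,160+181/1.5,80+203/1.5,.018))
delta([.416,.412,.027],115)
delta([.416,.412,.027],90)
E
```

```text
[array([0.2588, 0.3955]), array([0.2577, 0.4339]), array([0.2996, 0.3978]), array([0.26 , 0.354]), array([0.2633, 0.4567])]
[array([0.2642, 0.3751]), array([0.2631, 0.4113]), array([0.3028, 0.3772]), array([0.2653, 0.3358]), array([0.2684, 0.4329])]
plug [0.4223 0.4083 0.066 ] foot [0.4195 0.4107 0.018 ]
shift [-47.4 -46.1 173.4] turn [  0.2   0.2 -54.8] q7 -2.95
shift [-47.4 -46.1 173.4] turn [  0.2   0.1 -29.8] q7 -2.95
```

Emit:
{"fn": "step_arm", "kwargs": {
  "increments": [
    [[0.5, -45, -46, 60, 0, 0, -55], [0.5, -45, -46, 60, 0, 0, -55], [0.5, -45, -46, 60, 0, 0, -55], [0.5, -45, -46, 60, 0, 0, -55], [0.5, -45, -46, 60, 0, 0, -55], [0.5, -45, -46, 60, 0, 0, -55], [0.5, -45, -46, 60, 0, 0, -55], [0.5, -45, -46, 60, 0, 0, -55], [0.5, -45, -46, 60, 0, 0, -55], [0.5, -45, -46, 60, 0, 0, -55]]
  ]
}}

```text
t: 16.78
eef_pos: [0.4193, 0.4112, 0.1412]
tool_rot: [0.0, 0.976, 0.216, -0.001]
contact_force: [-0.8, 0.2, 0.6]
gripper_width: 0.749
grasp_force: 0.0
```

```bash
python3 - <<'E'
from h import *
o=bot.get_obs(); print(o['eef_pos'],o['q'][6])
delta([.418,.411,.027],115)
E
```

```text
[0.4193 0.4112 0.1412] -2.221863528703881
shift [ -1.   -0.4 114.2] turn [0.  0.1 0. ] q7 -2.22
```

Emit:
{"fn": "step_arm", "kwargs": {
  "increments": [
    [[0.5, -1, 0, 30, 0, 0, 0], [0.5, -1, 0, 60, 0, 0, 0], [0.5, -1, 0, 85, 0, 0, 0], [0.5, -1, 0, 102, 0, 0, 0], [0.5, -1, 0, 112, 0, 0, 0], [0.5, -1, 0, 114, 0, 0, 0], [0.5, -1, 0, 114, 0, 0, 0], [0.5, -1, 0, 114, 0, 0, 0]]
  ]
}}

```text
t: 17.45
eef_pos: [0.4174, 0.4133, 0.0286]
tool_rot: [-0.0, 0.976, 0.219, -0.0]
contact_force: [0.6, 0.6, 0.4]
gripper_width: 0.751
grasp_force: 0.0
```

Emit:
{"fn": "step_arm", "kwargs": {
  "increments": [
    [[-1, 0, 0, 0, 0, 0, 0], [-1, 0, 0, 0, 0, 0, 0], [-1, 0, 0, 0, 0, 0, 0], [-1, 0, 0, 0, 0, 0, 0], [-1, 0, 0, 0, 0, 0, 0], [-1, 0, 0, 0, 0, 0, 0], [-1, 0, 0, 0, 0, 0, 0]]
  ],
  "force": 40
}}

```text
t: 18.03
eef_pos: [0.4172, 0.4135, 0.0287]
tool_rot: [-0.0, 0.976, 0.22, -0.0]
contact_force: [-0.4, -1.4, 6.7]
gripper_width: 0.339
grasp_force: 39.2
```

Emit:
{"fn": "step_arm", "kwargs": {
  "increments": [
    [[-1, 0, 0, -10, 0, 0, 0], [-1, 0, 0, -40, 0, 0, 0], [-1, 0, 0, -75, 0, 0, 0], [-1, 0, 0, -110, 0, 0, 0], [-1, 0, 0, -140, 0, 0, 0], [-1, 0, 0, -160, 0, 0, 0], [-1, 0, 0, -160, 0, 0, 0], [-1, 0, 0, -160, 0, 0, 0]]
  ]
}}

```text
t: 18.7
eef_pos: [0.4173, 0.4132, 0.189]
tool_rot: [-0.0, 0.976, 0.22, 0.0]
contact_force: [-0.4, 0.2, -2.0]
gripper_width: 0.338
grasp_force: 39.7
```

```bash
python3 - <<'E'
from h import *
o=bot.get_obs(); print(o['eef_pos'],o['gripper_width'],o['grasp_force'],o['q'][6])
delta([.482,-.017,.185],92)
E
```

```text
[0.4173 0.4132 0.189 ] 0.3384744441978106 39.7460013628006 -2.1944635251053586
shift [-126.   416.4    3.7] turn [-0.  -0.  23.4] q7 -2.19
```

Emit:
{"fn": "step_arm", "kwargs": {
  "increments": [
    [[-1, -126, 416, 0, 0, 0, 23], [-1, -126, 416, 0, 0, 0, 23], [-1, -126, 416, 0, 0, 0, 23], [-1, -126, 416, 0, 0, 0, 23], [-1, -126, 416, 0, 0, 0, 23], [-1, -126, 416, 0, 0, 0, 23], [-1, -126, 416, 0, 0, 0, 23], [-1, -126, 416, 0, 0, 0, 23], [-1, -126, 416, 0, 0, 0, 23], [-1, -126, 416, 0, 0, 0, 23]]
  ]
}}

```text
t: 19.53
eef_pos: [0.4773, -0.0014, 0.1864]
tool_rot: [0.001, 1.0, 0.021, -0.002]
contact_force: [1.1, 0.4, -2.3]
gripper_width: 0.34
grasp_force: 40.0
```

```bash
python3 - <<'E'
from h import *
o=bot.get_obs(); print(o['eef_pos'],o['gripper_width'],o['joint_vel'].round(2) if hasattr(o['joint_vel'],'round') else o['joint_vel'])
delta([.482,-.017,.185],92)
E
```

```text
[ 0.4773 -0.0014  0.1864] 0.3402129802529264 [ 0.74  0.07  0.34 -0.11 -0.07  0.01  1.12]
shift [ 4.  15.8  1.4] turn [0.1 0.3 0.4] q7 -1.71
```

Emit:
{"fn": "step_arm", "kwargs": {
  "increments": [
    [[-1, 2, 12, 0, 0, 0, 0], [-1, 2, 12, 0, 0, 0, 0], [-1, 2, 12, 0, 0, 0, 0], [-1, 2, 12, 0, 0, 0, 0]]
  ]
}}

```text
t: 19.87
eef_pos: [0.4805, -0.0097, 0.1869]
tool_rot: [0.0, 1.0, 0.022, -0.002]
contact_force: [0.2, 0.3, -0.8]
gripper_width: 0.338
grasp_force: 40.1
```

```bash
python3 - <<'E'
from h import *
delta([.482,-.017,.0565],92)
E
```

```text
shift [  1.7   7.4 130.4] turn [0.  0.2 0.5] q7 -1.69
```

Emit:
{"fn": "step_arm", "kwargs": {
  "increments": [
    [[-1, 2, 7, 25, 0, 0, 0], [-1, 2, 7, 55, 0, 0, 0], [-1, 2, 7, 80, 0, 0, 0], [-1, 2, 7, 100, 0, 0, 0], [-1, 2, 7, 115, 0, 0, 0], [-1, 2, 7, 124, 0, 0, 0], [-1, 2, 7, 129, 0, 0, 0], [-1, 2, 7, 130, 0, 0, 0], [-1, 2, 7, 130, 0, 0, 0]]
  ]
}}

```text
t: 20.62
eef_pos: [0.4837, -0.0173, 0.0581]
tool_rot: [0.0, 1.0, 0.021, -0.001]
contact_force: [-0.5, 0.0, -1.4]
gripper_width: 0.333
grasp_force: 40.1
```

Emit:
{"fn": "step_arm", "kwargs": {
  "increments": [
    [[-1, 0, 0, 2, 0, 0, 0], [-1, 0, 0, 4, 0, 0, 0], [-1, 0, 0, 4, 0, 0, 0], [-1, 0, 0, 4, 0, 0, 0]]
  ]
}}

```text
t: 20.95
eef_pos: [0.4837, -0.0181, 0.0541]
tool_rot: [0.0, 1.0, 0.021, -0.0]
contact_force: [-0.4, 0.5, -1.3]
gripper_width: 0.341
grasp_force: 40.1
```

Emit:
{"fn": "step_arm", "kwargs": {
  "increments": [
    [[0.15, 0, 0, 0, 0, 0, 0], [0.15, 0, 0, 0, 0, 0, 0], [0.15, 0, 0, 0, 0, 0, 0], [0.15, 0, 0, 0, 0, 0, 0], [0.15, 0, 0, -10, 0, 0, 0], [0.15, 0, 0, -35, 0, 0, 0], [0.15, 0, 0, -70, 0, 0, 0], [0.15, 0, 0, -110, 0, 0, 0], [0.15, 0, 0, -150, 0, 0, 0], [0.15, 0, 0, -180, 0, 0, 0]]
  ]
}}

```text
t: 21.78
eef_pos: [0.4842, -0.0177, 0.2379]
tool_rot: [0.0, 1.0, 0.021, 0.001]
contact_force: [0.8, 0.3, 1.3]
gripper_width: 0.574
grasp_force: 0.0
```

```bash
python3 - <<'E'
from h import *
o=bot.get_obs(); print(o['eef_pos'],o['gripper_width'],o['q'])
w=cam('wrist'); t=cam('top');s=cam('scene')
cv2.imwrite('pics/p9.png',np.vstack([np.hstack([crop(w,(200,100,440,270),1.667)[:275],crop(s,(260,120,420,230),2.5)]),np.hstack([crop(t,(370,160,450,215),5),crop(s,(270,120,350,175),5)])]))
E
```

```text
[ 0.4842 -0.0177  0.2379] 0.5738849991814379 [ 0.069   0.1639 -0.1801  1.9817  0.0356  0.9971 -1.6568]
```

View pics/p9.png

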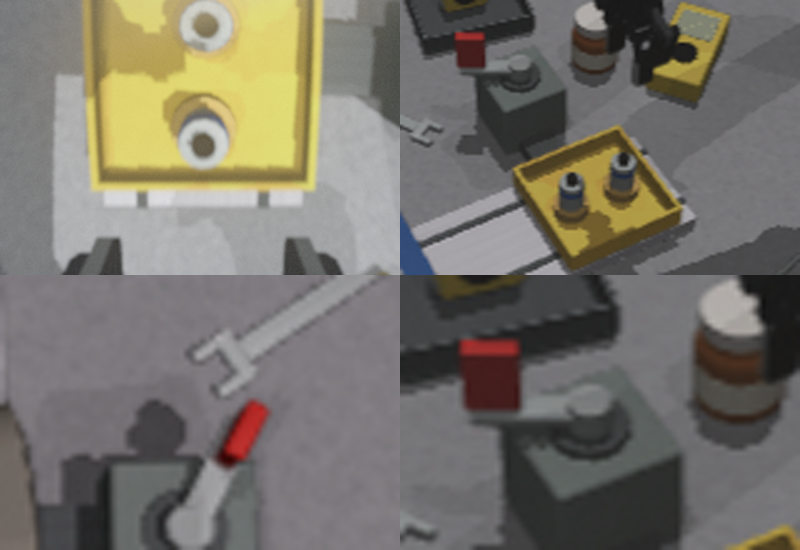

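Both sensors stand in the tray. The hub cap is at top (408,210) and scene (308,144.4), and the paddle's top edge runs from (422.4,186) to (414.4,197).

```bash
python3 - <<'E'
from h import *
t,s=cam('top'),cam('scene')
h=tri(t,(408,210),s,(308,144.4)); print('hub',h, plane(t,408,210,.137),plane(s,308,144.4,.137))
w=cam('wrist'); print('wr')
rs=[(x[0],x[1]) for x in blobs(t,(0,150,60),(8,255,255),10,(400,170,440,210))]; print(rs)
g=plane(t,*rs[0][1][0],.158); print('paddle',g)
for m in blobs(s,(0,120,60),(8,255,255),10,(270,120,310,160)): print(m[1], plane(s,*m[1][0],.137))
E
```

```text
hub [ 0.5344 -0.1962  0.1103] [ 0.5317 -0.1927  0.137 ] [ 0.5449 -0.1711  0.137 ]
wr
[(43.5, ((418.3000793457031, 191.4000244140625), (4.472135543823242, 12.969194412231445), 26.56505012512207))]
paddle [ 0.585  -0.2195  0.158 ]
((287.5, 139.5), (13.0, 11.0), 90.0) [ 0.5926 -0.2173  0.137 ]
```

```bash
python3 - <<'E'
from h import *
delta([.597,-.185,.237],90)
delta([.597,-.185,.128],90)
E
```

```text
shift [107.1 171.7  -4.4] turn [0.  0.2 2.4] q7 -1.66
shift [107.5 171.6 104.6] turn [0.  0.2 2.4] q7 -1.66
```

Emit:
{"fn": "step_arm", "kwargs": {
  "increments": [
    [[-1, 107, 172, 0, 0, 0.2, 2.4], [-1, 107, 172, 0, 0, 0.2, 2.4], [-1, 107, 172, 0, 0, 0.2, 2.4], [-1, 107, 172, 0, 0, 0.2, 2.4], [-1, 107, 172, 0, 0, 0.2, 2.4], [-1, 107, 172, 0, 0, 0.2, 2.4], [-1, 107, 172, 0, 0, 0.2, 2.4], [-1, 107, 172, 0, 0, 0.2, 2.4], [-1, 107, 172, 0, 0, 0.2, 2.4], [-1, 107, 172, 0, 0, 0.2, 2.4]]
  ]
}}

```text
t: 22.92
eef_pos: [0.5973, -0.1836, 0.2334]
tool_rot: [-0.0, 1.0, 0.001, 0.0]
contact_force: [-0.1, 0.1, -0.5]
gripper_width: 0.001
grasp_force: 0.0
```

```bash
python3 - <<'E'
from h import *
o=bot.get_obs(); print(o['gripper_width'])
w=cam('wrist'); cv2.imwrite('pics/w10.png',w['image'][:,:,::-1])
R,x=tool(); print(R,x)
delta([.597,-.185,.128],90)
E
```

```text
0.0005896358303285317
[[ 1.      0.0019  0.0015]
 [ 0.0019 -1.     -0.0002]
 [ 0.0015  0.0002 -1.    ]] [ 0.5975 -0.1838  0.2337]
shift [ -0.6   1.2 105.7] turn [ 0.  -0.1  0.1] q7 -1.4
```

View pics/w10.png

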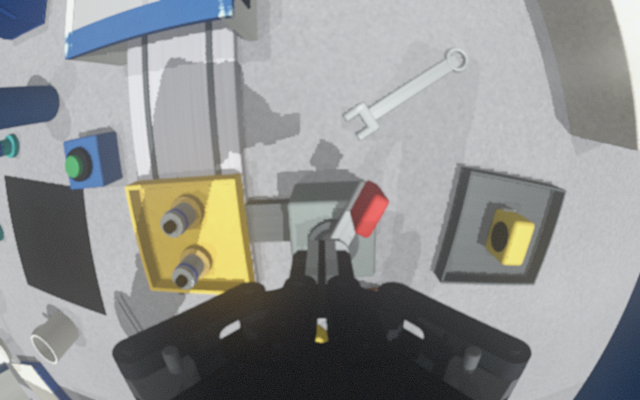

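The shut fingers are at (322,255), with the paddle to the right at (368,208) and the hub at (330,235). Cross-checking the crank position from this view.

```bash
python3 - <<'E'
from h import *
w=cam('wrist')
for A,r,q in blobs(w,(0,150,60),(8,255,255),60,(330,150,400,250)): print(A,cv2.boxPoints(r),[wplane(w,*p,.162)[:2] for p in cv2.boxPoints(r)],wplane(w,*r[0],.15))
print('hub',wplane(w,330,232,.115))
c=np.array([.534,-.196]);ps=np.radians(10); 
C=lambda a: c+.0643*np.array([np.cos(a),np.sin(a)])
print('rows6', [[int(round(v)) for v in (C(np.radians(10-6*k))-C(np.radians(10)))*[1000,-1000]] for k in range(1,11)])
for s in (-50,-170,-290): print(s,[[round(v,1) for v in (C(np.radians(s-12*k))-C(np.radians(s)))*[1000,-1000]] for k in range(1,11)])
E
```

```text
hub [ 0.5623 -0.1914  0.115 ]
rows6 [[1, 7], [1, 13], [0, 20], [-1, 27], [-3, 33], [-6, 39], [-9, 45], [-13, 51], [-17, 56], [-22, 60]]
-50 [[np.float64(-11.1), np.float64(7.5)], [np.float64(-23.6), np.float64(12.6)], [np.float64(-36.8), np.float64(14.9)], [np.float64(-50.3), np.float64(14.4)], [np.float64(-63.3), np.float64(11.2)], [np.float64(-75.4), np.float64(5.3)], [np.float64(-86.0), np.float64(-3.0)], [np.float64(-94.6), np.float64(-13.3)], [np.float64(-100.9), np.float64(-25.2)], [np.float64(-104.7), np.float64(-38.1)]]
-170 [[np.float64(-0.9), np.float64(-13.4)], [np.float64(0.9), np.float64(-26.7)], [np.float64(5.5), np.float64(-39.4)], [np.float64(12.7), np.float64(-50.8)], [np.float64(22.0), np.float64(-60.4)], [np.float64(33.1), np.float64(-67.9)], [np.float64(45.6), np.float64(-73.0)], [np.float64(58.8), np.float64(-75.3)], [np.float64(72.3), np.float64(-74.8)], [np.float64(85.3), np.float64(-71.6)]]
-290 [[np.float64(12.1), np.float64(5.9)], [np.float64(22.7), np.float64(14.2)], [np.float64(31.3), np.float64(24.5)], [np.float64(37.6), np.float64(36.3)], [np.float64(41.3), np.float64(49.3)], [np.float64(42.3), np.float64(62.7)], [np.float64(40.4), np.float64(76.0)], [np.float64(35.8), np.float64(88.6)], [np.float64(28.7), np.float64(100.0)], [np.float64(19.3), np.float64(109.7)]]
```

Emit:
{"fn": "step_arm", "kwargs": {
  "increments": [
    [[-1, -1, 1, 40, 0, 0, 0], [-1, -1, 1, 75, 0, 0, 0], [-1, -1, 1, 100, 0, 0, 0], [-1, -1, 1, 106, 0, 0, 0], [-1, -1, 1, 106, 0, 0, 0], [-1, -1, 1, 106, 0, 0, 0]]
  ]
}}

```text
t: 23.52
eef_pos: [0.5978, -0.1862, 0.129]
tool_rot: [0.0, 1.0, 0.0, 0.002]
contact_force: [-1.2, -0.1, 0.9]
gripper_width: -0.003
grasp_force: 0.0
```

```bash
python3 - <<'E'
from h import *
w=cam('wrist'); R,x=tool()
Rc=w['R']@R; tc=w['R']@x+w['t']   # cam = Rc*tool + tc
def at(q,p):
    Rt=Rn.from_quat([q[1],q[2],q[3],q[0]]).as_matrix(); v=dict(w); v['R']=Rc@Rt.T; v['t']=tc-v['R']@np.array(p); return v
v6=at([0,1,-.004,0],[.551,-.0125,.186]); v10=at([0,1,.001,.0007],[.5975,-.1838,.2337])
im6=dict(v6,image=cv2.imread('pics/w6.png')[:,:,::-1].copy()); im10=dict(v10,image=cv2.imread('pics/w10.png')[:,:,::-1].copy())
for z in (.105,.115,.125): print('hub6',z,wplane(v6,522,213,z))
for v,n,roi in ((im6,'6',(520,120,620,220)),(im10,'10',(330,150,410,260))):
  for hue in ((0,8),(170,180)):
    for A,r,q in blobs(v,(hue[0],110,60),(hue[1],255,255),40,roi): print(n,hue,A,r, wplane(v,*r[0],.15))
for p in ((372,181),(388,195),(373,237),(352,222)): print(p,wplane(v10,*p,.162),wplane(v10,*p,.112))
E
```

```text
hub6 0.105 [ 0.5437 -0.1908  0.105 ]
hub6 0.115 [ 0.5474 -0.1828  0.115 ]
hub6 0.125 [ 0.5511 -0.1748  0.125 ]
6 (0, 8) 1330.0 ((574.7000732421875, 167.6000213623047), (45.615779876708984, 44.27414321899414), 26.56505012512207) [ 0.5952 -0.2034  0.15  ]
10 (0, 8) 877.0 ((366.4507751464844, 212.012939453125), (28.144792556762695, 45.780277252197266), 30.256441116333008) [ 0.5935 -0.2182  0.15  ]
(372, 181) [ 0.6211 -0.2193  0.162 ] [ 0.6091 -0.2278  0.112 ]
(388, 195) [ 0.6107 -0.2317  0.162 ] [ 0.5963 -0.2431  0.112 ]
(373, 237) [ 0.5775 -0.2224  0.162 ] [ 0.5553 -0.2316  0.112 ]
(352, 222) [ 0.5899 -0.2059  0.162 ] [ 0.5705 -0.2112  0.112 ]
```

Emit:
{"fn": "step_arm", "kwargs": {
  "increments": [
    [[-1, 2, 6, 0, 0, 0, 0], [-1, 2, 12, 0, 0, 0, 0], [-1, 1, 19, 0, 0, 0, 0], [-1, 0, 26, 0, 0, 0, 0], [-1, -2, 32, 0, 0, 0, 0], [-1, -5, 38, 0, 0, 0, 0], [-1, -8, 44, 0, 0, 0, 0], [-1, -12, 50, 0, 0, 0, 0], [-1, -16, 55, 0, 0, 0, 0], [-1, -21, 59, 0, 0, 0, 0]]
  ]
}}

```text
t: 24.4
eef_pos: [0.5785, -0.2415, 0.1284]
tool_rot: [-0.002, 1.0, 0.001, 0.003]
contact_force: [5.3, 10.0, -2.2]
gripper_width: -0.0
grasp_force: 4.9
```

```bash
python3 - <<'E'
from h import *
o=bot.get_obs(); print(o['eef_pos'],o['contact_force'],o['torque'],o['q'])
t=cam('top')
for A,r,q in blobs(t,(0,150,60),(8,255,255),10,(370,160,450,260)): print('red',r,plane(t,*r[0],.158))
for A,r,q in blobs(t,(20,120,80),(34,255,255),500,(300,120,400,260)): print('tray',r)
E
```

```text
[ 0.5785 -0.2415  0.1284] [ 5.3415 10.0191 -2.2216] [ 2.136  -1.3116 -0.1078] [ 0.3467  0.5066 -0.0642  1.7657  0.0337  0.8659 -1.2991]
tray ((347.9999694824219, 211.99998474121094), (47.99999237060547, 47.99999237060547), 0.0)
```

Pushing works: force is about 11 N and the tray has moved about 14 mm. Continuing the circle.

Emit:
{"fn": "step_arm", "kwargs": {
  "increments": [
    [[-1, -11, 7.5, 0, 0, 0, 0], [-1, -23.5, 12.5, 0, 0, 0, 0], [-1, -37, 15, 0, 0, 0, 0], [-1, -50.5, 14.5, 0, 0, 0, 0], [-1, -63.5, 11, 0, 0, 0, 0], [-1, -75.5, 5.5, 0, 0, 0, 0], [-1, -86, -3, 0, 0, 0, 0], [-1, -94.5, -13.5, 0, 0, 0, 0], [-1, -101, -25, 0, 0, 0, 0], [-1, -104.5, -38, 0, 0, 0, 0]]
  ]
}}

```text
t: 25.28
eef_pos: [0.4757, -0.2122, 0.1306]
tool_rot: [0.004, 1.0, -0.002, 0.007]
contact_force: [7.2, -11.3, -0.7]
gripper_width: 0.003
grasp_force: 5.7
```

```bash
python3 - <<'E'
from h import *
o=bot.get_obs(); print(o['eef_pos'],o['contact_force'],o['torque'],o['q'])
t=cam('top')
for A,r,q in blobs(t,(0,150,60),(8,255,255),10,(370,160,450,260)): print('red',r,plane(t,*r[0],.158))
for A,r,q in blobs(t,(20,120,80),(34,255,255),500,(300,120,400,260)): print('tray',r)
E
```

```text
[ 0.4757 -0.2122  0.1306] [  7.168  -11.287   -0.7099] [-2.3273 -1.5659 -0.1969] [ 0.3587  0.3469 -0.0734  2.0227  0.0409  0.7581 -1.3143]
tray ((347.4339294433594, 199.4886016845703), (47.82554244995117, 48.0886116027832), 88.49256896972656)
```

Emit:
{"fn": "step_arm", "kwargs": {
  "increments": [
    [[-1, -1, -13.5, 0, 0, 0, 0], [-1, 1, -26.5, 0, 0, 0, 0], [-1, 5.5, -39.5, 0, 0, 0, 0], [-1, 12.5, -51, 0, 0, 0, 0], [-1, 22, -60.5, 0, 0, 0, 0], [-1, 33, -68, 0, 0, 0, 0], [-1, 45.5, -73, 0, 0, 0, 0], [-1, 59, -75.5, 0, 0, 0, 0], [-1, 72.5, -75, 0, 0, 0, 0], [-1, 85.5, -71.5, 0, 0, 0, 0]]
  ]
}}

```text
t: 26.17
eef_pos: [0.5517, -0.1379, 0.1264]
tool_rot: [0.001, 1.0, -0.001, -0.005]
contact_force: [-15.5, -0.9, 4.3]
gripper_width: 0.0
grasp_force: 6.4
```

Emit:
{"fn": "step_arm", "kwargs": {
  "increments": [
    [[-1, 12, 6, 0, 0, 0, 0], [-1, 22.5, 14, 0, 0, 0, 0], [-1, 31.5, 24.5, 0, 0, 0, 0], [-1, 37.5, 36.5, 0, 0, 0, 0], [-1, 41.5, 49.5, 0, 0, 0, 0], [-1, 42.5, 62.5, 0, 0, 0, 0], [-1, 40.5, 76, 0, 0, 0, 0], [-1, 36, 88.5, 0, 0, 0, 0], [-1, 28.5, 100, 0, 0, 0, 0], [-1, 19.5, 109.5, 0, 0, 0, 0]]
  ]
}}

```text
t: 27.0
eef_pos: [0.5786, -0.2416, 0.1278]
tool_rot: [-0.002, 1.0, 0.002, 0.002]
contact_force: [6.8, 9.9, -2.3]
gripper_width: 0.0
grasp_force: 5.1
```

```bash
python3 - <<'E'
from h import *
o=bot.get_obs(); print(o['eef_pos'],o['contact_force'],o['torque'],o['tool_rot'])
t=cam('top'); s=cam('scene')
for A,r,q in blobs(t,(20,120,80),(34,255,255),500,(300,80,400,260)): print('tray',r)
E
```

```text
[ 0.5786 -0.2416  0.1278] [ 6.781   9.8649 -2.2697] [ 2.1598 -1.3744 -0.0423] [-0.0022  1.      0.0015  0.0024]
tray ((346.59912109375, 173.06671142578125), (47.3706169128418, 47.842655181884766), 88.40885925292969)
```

Emit:
{"fn": "step_arm", "kwargs": {
  "increments": [
    [[-1, -11, 7.5, 0, 0, 0, 0], [-1, -23.5, 12.5, 0, 0, 0, 0], [-1, -37, 15, 0, 0, 0, 0], [-1, -50.5, 14.5, 0, 0, 0, 0], [-1, -63.5, 11, 0, 0, 0, 0], [-1, -75.5, 5.5, 0, 0, 0, 0], [-1, -86, -3, 0, 0, 0, 0], [-1, -94.5, -13.5, 0, 0, 0, 0], [-1, -101, -25, 0, 0, 0, 0], [-1, -104.5, -38, 0, 0, 0, 0]]
  ]
}}

```text
t: 27.93
eef_pos: [0.4762, -0.2123, 0.1307]
tool_rot: [0.004, 1.0, -0.002, 0.007]
contact_force: [6.8, -12.4, -0.6]
gripper_width: -0.001
grasp_force: 5.7
```

Emit:
{"fn": "step_arm", "kwargs": {
  "increments": [
    [[-1, -1, -13.5, 0, 0, 0, 0], [-1, 1, -26.5, 0, 0, 0, 0], [-1, 5.5, -39.5, 0, 0, 0, 0], [-1, 12.5, -51, 0, 0, 0, 0], [-1, 22, -60.5, 0, 0, 0, 0], [-1, 33, -68, 0, 0, 0, 0], [-1, 45.5, -73, 0, 0, 0, 0], [-1, 59, -75.5, 0, 0, 0, 0], [-1, 72.5, -75, 0, 0, 0, 0], [-1, 85.5, -71.5, 0, 0, 0, 0]]
  ]
}}

```text
t: 28.77
eef_pos: [0.552, -0.138, 0.1264]
tool_rot: [0.001, 1.0, -0.001, -0.005]
contact_force: [-16.5, -0.6, 4.1]
gripper_width: -0.001
grasp_force: 6.4
```

Emit:
{"fn": "step_arm", "kwargs": {
  "increments": [
    [[-1, 12, 6, 0, 0, 0, 0], [-1, 22.5, 14, 0, 0, 0, 0], [-1, 31.5, 24.5, 0, 0, 0, 0], [-1, 37.5, 36.5, 0, 0, 0, 0], [-1, 41.5, 49.5, 0, 0, 0, 0], [-1, 42.5, 62.5, 0, 0, 0, 0], [-1, 40.5, 76, 0, 0, 0, 0], [-1, 36, 88.5, 0, 0, 0, 0], [-1, 28.5, 100, 0, 0, 0, 0], [-1, 19.5, 109.5, 0, 0, 0, 0]]
  ]
}}

```text
t: 29.6
eef_pos: [0.5789, -0.2417, 0.1278]
tool_rot: [-0.002, 1.0, 0.002, 0.002]
contact_force: [6.4, 11.7, -2.7]
gripper_width: -0.002
grasp_force: 5.1
```

```bash
python3 - <<'E'
from h import *
o=bot.get_obs(); print(o['eef_pos'],o['contact_force'],o['tool_rot'])
t=cam('top')
for A,r,q in blobs(t,(18,80,60),(36,255,255),100,(300,60,400,260)): print('tray',A,r,cv2.boundingRect(q))
E
```

```text
[ 0.5789 -0.2417  0.1278] [ 6.358  11.6908 -2.7104] [-0.0022  1.      0.0015  0.0023]
tray 783.5 ((346.0, 149.0), (20.0, 48.0), 90.0) (322, 139, 49, 21)
```

Emit:
{"fn": "step_arm", "kwargs": {
  "increments": [
    [[-1, -11, 7.5, 0, 0, 0, 0], [-1, -23.5, 12.5, 0, 0, 0, 0], [-1, -37, 15, 0, 0, 0, 0], [-1, -50.5, 14.5, 0, 0, 0, 0], [-1, -63.5, 11, 0, 0, 0, 0], [-1, -75.5, 5.5, 0, 0, 0, 0], [-1, -86, -3, 0, 0, 0, 0], [-1, -94.5, -13.5, 0, 0, 0, 0], [-1, -101, -25, 0, 0, 0, 0], [-1, -104.5, -38, 0, 0, 0, 0]]
  ]
}}

```text
t: 30.48
eef_pos: [0.4785, -0.2179, 0.1313]
tool_rot: [0.008, 1.0, -0.002, 0.01]
contact_force: [23.7, -60.9, -31.2]
gripper_width: -0.001
grasp_force: 29.4
```

```bash
python3 - <<'E'
from h import *
t=cam('top')
for A,r,q in blobs(t,(18,80,60),(36,255,255),20,(300,60,400,260)): print('tray',A,cv2.boundingRect(q))
c=np.array([.5355,-.1965])
C=lambda a: c+.0643*np.array([np.cos(a),np.sin(a)])
print([[round(float(v),1) for v in (C(np.radians(-170-3*k))-C(np.radians(-170)))*[1000,-1000]] for k in range(1,21)])
E
```

```text
tray 316.0 (322, 139, 49, 9)
[[-0.5, -3.3], [-0.8, -6.7], [-1.0, -10.0], [-0.9, -13.4], [-0.7, -16.8], [-0.4, -20.1], [0.2, -23.4], [0.9, -26.7], [1.8, -30.0], [2.9, -33.2], [4.1, -36.3], [5.5, -39.4], [7.1, -42.3], [8.8, -45.2], [10.7, -48.0], [12.7, -50.8], [14.8, -53.4], [17.1, -55.8], [19.5, -58.2], [22.0, -60.4]]
```

Emit:
{"fn": "step_arm", "kwargs": {
  "increments": [
    [[-1, 0, 4, 0, 0, 0, 0], [-1, -1, 10, 0, 0, 0, 0], [-1, -2, 18, 0, 0, 0, 0], [-1, -2, 18, 0, 0, 0, 0]]
  ]
}}

```text
t: 30.87
eef_pos: [0.4697, -0.2275, 0.1277]
tool_rot: [0.001, 1.0, -0.001, 0.001]
contact_force: [0.3, 0.3, 0.2]
gripper_width: -0.002
grasp_force: 0.0
```

```bash
python3 - <<'E'
from h import *
o=bot.get_obs(); print(o['contact_force'],o['eef_pos'])
t=cam('top')
for A,r,q in blobs(t,(18,80,60),(36,255,255),20,(300,60,400,260)): b=cv2.boundingRect(q); print('tray',A,b); print('travel',plane(t,346,b[1]+b[3],.054)-plane(t,347.6,240.7,.054))
for A,r,q in blobs(t,(0,130,50),(8,255,255),10,(370,160,450,260)): print('red',r,plane(t,*r[0],.158))
delta([.52,-.28,.24],90)
delta([.621,.137,.24],90)
E
```

```text
[0.3134 0.3451 0.1938] [ 0.4697 -0.2275  0.1277]
tray 316.0 (322, 139, 49, 9)
travel [0.2941 0.0119 0.    ]
shift [  50.5   53.6 -112.4] turn [ 0.  -0.1 -0.1] q7 -1.29
shift [ 150.7 -363.6 -112.7] turn [ 0.  -0.1 -0.1] q7 -1.29
```

Emit:
{"fn": "step_arm", "kwargs": {
  "increments": [
    [[-1, 0, 0, -40, 0, 0, 0], [-1, 0, 0, -80, 0, 0, 0], [-1, 0, 0, -112, 0, 0, 0], [-1, 0, 0, -112, 0, 0, 0], [-1, 35, -90, -112, 0, 0, 0], [-1, 70, -180, -112, 0, 0, 0], [-1, 110, -260, -112, 0, 0, 0], [-1, 130, -300, -112, 0, 0, 0], [-1, 150, -360, -112, 0, 0, 0], [-1, 150, -360, -112, 0, 0, 0]]
  ]
}}

```text
t: 31.75
eef_pos: [0.5663, 0.0079, 0.2391]
tool_rot: [0.0, 1.0, 0.0, 0.0]
contact_force: [0.3, 0.2, 0.2]
gripper_width: 0.0
grasp_force: 0.0
```

Emit:
{"fn": "step_arm", "kwargs": {
  "increments": [
    [[-1, 0, 0, 0, 0, 0, 0], [-1, 0, 0, 0, 0, 0, 0], [-1, 0, 0, 0, 0, 0, 0]]
  ]
}}

```text
t: 32.0
eef_pos: [0.5658, 0.0055, 0.2389]
tool_rot: [0.001, 1.0, 0.0, 0.0]
contact_force: [0.8, -0.4, -0.1]
gripper_width: 0.001
grasp_force: 0.0
```

```bash
python3 - <<'E'
from h import *
t,s=cam('top'),cam('scene')
cv2.imwrite('pics/t_end.png',t['image'][:,:,::-1]);cv2.imwrite('pics/s_end.png',s['image'][:,:,::-1])
for c,n,roi in ((t,'t',(370,160,450,260)),(s,'s',(260,90,360,190))):
  for A,r,q in blobs(c,(0,120,50),(8,255,255),8,roi): print('red',n,A,r,plane(c,*r[0],.158))
c0=cv2.cvtColor(cv2.imread('pics/top0.png'),cv2.COLOR_BGR2HSV)
for A,r,q in blobs(t,(18,80,50),(36,255,255),20,(300,60,400,260)): print(A,cv2.boundingRect(q))
# column profile near rear edge along tray centre
print(t['image'][130:165,340].tolist())
o=bot.get_obs(); print(o['eef_pos']); delta([.621,.137,.1],90)
print('mouth est rear home edge px', proj(t,[.5175-.075+.312,-.016+.012,.054]),proj(t,[.5175-.075+.312,-.004,.022]))
E
```

```text
red t 55.5 ((410.0, 229.0), (6.0, 12.0), 0.0) [ 0.4738 -0.1961  0.158 ]
326.0 (322, 139, 49, 9)
[[42, 76, 131], [41, 77, 132], [42, 78, 134], [42, 78, 133], [41, 78, 133], [42, 78, 133], [42, 77, 132], [41, 76, 132], [39, 69, 116], [52, 47, 36], [122, 95, 31], [184, 144, 49], [184, 143, 49], [184, 143, 49], [183, 142, 49], [163, 126, 42], [83, 64, 20], [109, 96, 86], [158, 151, 158], [158, 151, 158], [158, 151, 158], [142, 136, 142], [75, 70, 67], [81, 75, 70], [91, 84, 80], [97, 89, 84], [103, 95, 89], [106, 98, 93], [110, 101, 95], [113, 105, 99], [116, 108, 101], [119, 110, 103], [121, 113, 106], [125, 115, 109], [127, 118, 111]]
[0.5658 0.0039 0.2392]
shift [  54.8 -133.4  139. ] turn [ 0.1 -0.1 -0.1] q7 -1.76
mouth est rear home edge px [345.5457 141.7654] [345.3587 144.1344]
```

```bash
python3 - <<'E'
from h import *
t=cam('top'); s=cam('scene')
print('header front z.114', plane(t,346,138.7,.114))
for r,z in ((140,.054),(145.5,.054),(146.5,.024)): print('tray rear',r,z,plane(t,346,r,z))
print('start rear', plane(t,347.6,240.7,.024),plane(t,347.6,240.7,.054), plane(t,347.6,192.3,.054))
a=crop(t,(300,70,460,240),2.5); b=crop(s,(190,120,350,290),2.5)
cv2.imwrite('pics/end1.png',np.hstack([a,b]))
E
```

```text
header front z.114 [ 0.7494 -0.0044  0.114 ]
tray rear 140 0.054 [ 0.7603 -0.0053  0.054 ]
tray rear 145.5 0.054 [ 0.7424 -0.0057  0.054 ]
tray rear 146.5 0.024 [ 0.7462 -0.0062  0.024 ]
start rear [ 0.4417 -0.0185  0.024 ] [ 0.4402 -0.0179  0.054 ] [ 0.5921 -0.0143  0.054 ]
```

View pics/end1.png

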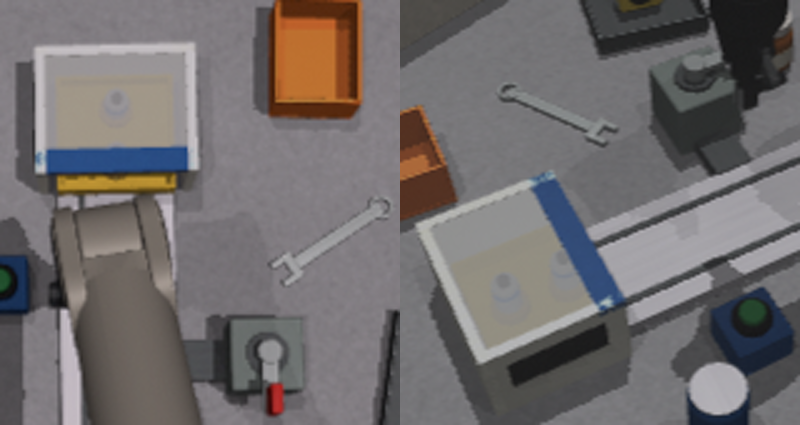

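The view shows both sensors standing in the chamber and the tray rear just at the blue header (crop (118,183)). The paddle points back at crop (275,398). I check the mouth distance with the other camera too.

```bash
python3 - <<'E'
from h import *
s=cam('scene'); t=cam('top')
for p in ((278,240),(251.2,190)): print('header scene',plane(s,*p,.114))
print('top header', plane(t,300+187/2.5,70+170/2.5,.114),plane(t,300+47/2.5,70+174/2.5,.114),'chamber back',plane(t,300+35/2.5,70+46/2.5,.114),plane(t,300+195/2.5,70+43/2.5,.114))
for A,r,q in blobs(s,(100,120,40),(125,255,255),100,(235,180,300,260)): print(A,r,cv2.boxPoints(r).round(1).tolist(),[plane(s,*p,.114)[:2].round(4).tolist() for p in cv2.boxPoints(r)])
c0=dict(s,image=cv2.imread('pics/scene0.png')[:,:,::-1].copy())
A,r,q=blobs(c0,(20,120,80),(34,255,255),1000)[0]
e=cv2.approxPolyDP(cv2.convexHull(q),3,True)[:,0]; print(e.tolist(),[plane(s,*p,.054)[:2].round(4).tolist() for p in e])
E
```

```text
header scene [0.7532 0.0932 0.114 ]
header scene [ 0.7578 -0.0959  0.114 ]
top header [ 0.7537 -0.0926  0.114 ] [0.7445 0.079  0.114 ] chamber back [0.9073 0.0989 0.114 ] [ 0.9155 -0.0998  0.114 ]
457.5 ((260.9394836425781, 217.30572509765625), (56.9834098815918, 9.976085662841797), 61.38954162597656) [[242.89999389648438, 194.6999969482422], [251.6999969482422, 189.89999389648438], [279.0, 239.89999389648438], [270.20001220703125, 244.6999969482422]] [[0.7848, -0.0899], [0.7565, -0.0957], [0.7508, 0.0941], [0.7769, 0.0979]]
[[347, 170], [372, 203], [328, 222], [305, 187]] [[0.4481, -0.0923], [0.4426, 0.0555], [0.5905, 0.0608], [0.5959, -0.0861]]
```

Both cameras put the tray start about 234 mm before the mouth. It began about 11 mm in, so the hard stop the crank met at about 871° of turning is fully home. Now the button.

Emit:
{"fn": "step_arm", "kwargs": {
  "increments": [
    [[-1, 55, -133, 0, 0, 0, 0], [-1, 55, -133, 0, 0, 0, 0], [-1, 55, -133, 0, 0, 0, 0], [-1, 55, -133, 0, 0, 0, 0], [-1, 55, -133, 40, 0, 0, 0], [-1, 55, -133, 80, 0, 0, 0], [-1, 55, -133, 120, 0, 0, 0], [-1, 55, -133, 150, 0, 0, 0], [-1, 55, -133, 155, 0, 0, 0], [-1, 55, -133, 155, 0, 0, 0]]
  ]
}}

```text
t: 33.13
eef_pos: [0.6203, 0.1375, 0.0827]
tool_rot: [0.001, 1.0, -0.0, -0.001]
contact_force: [1.0, -0.5, 0.1]
gripper_width: -0.001
grasp_force: 0.0
```

Emit:
{"fn": "step_arm", "kwargs": {
  "increments": [
    [[-1, 0, 0, 0, 0, 0, 0], [-1, 0, 0, 0, 0, 0, 0]]
  ]
}}

```text
t: 33.3
eef_pos: [0.6237, 0.1388, 0.0873]
tool_rot: [-0.0, 1.0, -0.0, 0.003]
contact_force: [-0.3, 0.8, 0.5]
gripper_width: -0.0
grasp_force: 0.0
```

```bash
python3 - <<'E'
from h import *
delta([.6215,.137,.0705],90)
E
```

```text
shift [-2.3  1.8 16.8] turn [-0.  -0.4 -0. ] q7 -2.04
```

Emit:
{"fn": "step_arm", "kwargs": {
  "increments": [
    [[-1, -2, 2, 8, 0, 0, 0], [-1, -2, 2, 14, 0, 0, 0], [-1, -2, 2, 17, 0, 0, 0], [-1, -2, 2, 20, 0, 0, 0], [-1, -2, 2, 22, 0, 0, 0]]
  ]
}}

```text
t: 33.72
eef_pos: [0.6206, 0.1362, 0.0655]
tool_rot: [0.001, 1.0, -0.0, 0.002]
contact_force: [-12.2, -4.9, 37.2]
gripper_width: -0.002
grasp_force: 19.2
```

Emit:
{"fn": "step_arm", "kwargs": {
  "increments": [
    [[-1, 0, 0, 2, 0, 0, 0], [-1, 0, 0, 4, 0, 0, 0], [-1, 0, 0, 4, 0, 0, 0]]
  ]
}}

```text
t: 33.97
eef_pos: [0.6207, 0.1362, 0.0653]
tool_rot: [0.001, 1.0, -0.0, 0.002]
contact_force: [-17.6, -6.7, 52.2]
gripper_width: 0.0
grasp_force: 25.6
```

Emit:
{"fn": "step_arm", "kwargs": {
  "increments": [
    [[-1, 0, 0, -4, 0, 0, 0], [-1, 0, 0, -6, 0, 0, 0], [-1, 0, 0, -6, 0, 0, 0]]
  ]
}}

```text
t: 34.22
eef_pos: [0.6204, 0.1361, 0.0661]
tool_rot: [0.0, 1.0, -0.0, 0.002]
contact_force: [-1.0, -1.2, 7.7]
gripper_width: -0.0
grasp_force: 4.3
```

Emit:
{"fn": "step_arm", "kwargs": {
  "increments": [
    [[-1, 0, 0, -2, 0, 0, 0], [-1, 0, 0, -2, 0, 0, 0], [-1, 0, 0, -2, 0, 0, 0]]
  ]
}}

```text
t: 34.47
eef_pos: [0.6204, 0.1362, 0.067]
tool_rot: [0.0, 1.0, -0.0, 0.002]
contact_force: [1.7, -2.0, 4.5]
gripper_width: 0.003
grasp_force: 2.2
```

Emit:
{"fn": "step_arm", "kwargs": {
  "increments": [
    [[-1, 0, 0, -2, 0, 0, 0], [-1, 0, 0, -2, 0, 0, 0], [-1, 0, 0, -2, 0, 0, 0]]
  ]
}}

```text
t: 34.72
eef_pos: [0.6202, 0.1363, 0.0686]
tool_rot: [0.0, 1.0, -0.0, 0.001]
contact_force: [2.3, -2.1, 2.9]
gripper_width: -0.002
grasp_force: 1.7
```

Emit:
{"fn": "step_arm", "kwargs": {
  "increments": [
    [[-1, 0, 0, -2, 0, 0, 0], [-1, 0, 0, -2, 0, 0, 0], [-1, 0, 0, -2, 0, 0, 0]]
  ]
}}

```text
t: 34.97
eef_pos: [0.6196, 0.1365, 0.0704]
tool_rot: [0.0, 1.0, 0.0, 0.001]
contact_force: [1.5, -0.5, 2.5]
gripper_width: 0.0
grasp_force: 1.2
```

The spring followed the finger up from 0.066 m, so the button was pressed to its end. I retreat and check the end state.

Emit:
{"fn": "step_arm", "kwargs": {
  "increments": [
    [[-1, 0, 0, -20, 0, 0, 0], [-1, 0, 0, -60, 0, 0, 0], [-1, 0, 0, -100, 0, 0, 0], [-1, 0, 0, -140, 0, 0, 0], [-1, 0, 0, -160, 0, 0, 0], [-1, -40, -40, -160, 0, 0, 0], [-1, -80, -80, -160, 0, 0, 0], [-1, -110, -110, -160, 0, 0, 0], [-1, -110, -110, -160, 0, 0, 0], [-1, -110, -110, -160, 0, 0, 0]]
  ]
}}

```text
t: 35.8
eef_pos: [0.5027, 0.2532, 0.2298]
tool_rot: [-0.001, 1.0, 0.006, -0.001]
contact_force: [-0.2, 0.4, -0.3]
gripper_width: -0.001
grasp_force: 0.0
```

```bash
python3 - <<'E'
from h import *
t,s=cam('top'),cam('scene')
for A,r,q in blobs(t,(18,80,50),(36,255,255),20,(300,60,540,260)): print(A,cv2.boundingRect(q))
for A,r,q in blobs(t,(0,120,50),(8,255,255),8,(370,160,450,260)): print('red',r)
p=cv2.imread('pics/s_end.png')[:,:,::-1]
d=cv2.absdiff(s['image'][190:270,195:285],p[190:270,195:285]).max(2); print('chamber change px',(d>40).sum())
o=bot.get_obs(); print(o['t'],o['contact_force'],o['eef_pos'])
E
```

```text
318.0 (322, 139, 49, 9)
271.5 (475, 211, 18, 23)
red ((410.0, 229.0), (12.0, 6.0), 90.0)
chamber change px 0
35.9 [ 0.1132 -0.8153 -0.2058] [0.5076 0.2477 0.2297]
```

```bash
python3 -c "
from station import bot
print(bot.hand_in())"
```

```text
the job is handed in; nothing more can be done
None
```

The job is handed in: the tape measure is in the tool tray, both sensors from the mat stand in the feed tray, the tray was cranked clockwise to its hard stop, and the start button was then pressed fully down. I read that stop as fully home: the crank had turned about 870°, not 900°, because the tray began about 11 mm in; no verdict came back.

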